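Change a calligraphy place over to the writer's other hand

ROBOT

A 6-joint arm with a two-finger parallel gripper is mounted at the origin on the work surface. World frame = base frame: x ahead of the robot, y to its left, z up, the work surface at z = 0. Lengths are in m, angles in rad, forces in N, time in s.
With the tool pointing down it reaches from about 0.25 to 0.8 m from the base axis. Payload 3.9 kg.
Tool frame: the origin (TCP) lies between the finger pads; the fingertips stand 14 mm ahead of it and the grasp point (between the pads) lies 5 mm behind it; z points along the fingers, y is the line along which they close (so a half turn about z gives the same grasp; the last joint's range is limited). The gripper opens to 85 mm and grips with 20 to 120 N. Pads are 22 mm wide; open, the fingers measure 114 mm over their backs; the gripper's body (76 mm by 85 mm) begins 54 mm behind the grasp point. The pads swing forward as they close: fully open they stand 13 mm farther back than shut.
Start: joints at [-1.185, 0.26, -0.138, 1.173, 0, 1.571], TCP at [0.198, -0.486, 0.245] pointing down, gripper open.
Joint ranges: [-2.78, 2.78], [-0.83, 1.72], [-1.28, 1.37], [-1.9, 2.12], [-1.57, 1.48], [-3.14, 3.14]. Speed limits (rad/s): [2.57, 2.57, 3.14, 3.14, 3.14, 3.14].

INTERFACE

Orientations are given as a unit quaternion [w, x, y, z].
In Python, from station import * gives the robot as it stands. The module is installed in compiled form; this text tells all that it offers.
- The arm moves only by the tool jog_arm, never from a script. Its argument "targets" is a list of rows, each an object of numbers: "tx", "ty", "tz": the shift along the tool's x, y, z in units of 1000 mm (1.0 is 1000 mm); "rx", "ry", "rz": the turn, a rotation vector about the tool's x, y, z in units of 90 degrees (1.0 is 90 degrees); "gripper": the finger opening in mm, from 0 to 85.4. A call has exactly 10 rows; each row shifts and turns the commanded pose from where the row before left it, along the tool's axes as they then stand; what a row does not reach is not made up. A row lasts 1/12 s, in which the tool goes at most 41.7 mm and 7.16 degrees, less where a joint would pass 70% of its speed; a pose out of reach is approached as far as the arm can. A call with a number of a shift or a turn outside -1 to 1 is refused whole. A call with a gripper value outside its range is refused whole. The fingers move at their own pace and stop on an object; the grip force is fixed at half the most. Time passes only in rows, so rows that do not move let the fingers close, or fill a call up. It gives the time, the measured TCP pose, the force, the opening and the grip force at its end, in the units of the state.
- get_state(): the state, without advancing time (a new reading comes with each control period).
- read_camera(name): name is "scene" or "top" or "wrist"; returns (picture, depth): 384x512x3 uint8, red, green, blue; 384x512 float32, m along the optical axis (not along the pixel's ray), 0 where there is no reading.
- camera_model(name): a dict with "mtx" (3x3 intrinsics, pixels), "R" (3x3) and "t" (3): a world point X has camera coordinates R X + t. Camera axes: x right, y down, z forward; pixel columns grow to the right and rows downward; lengths in m; the calibration is good to about 2 mm. A picture is of the moment at which its call begins: read the wrist's pose just before it. camera_model takes no time and is no camera call; for the wrist camera it gives the pose at the moment of the call.
- sign_off(): hands the job in; it is judged then, once.
The state is a dict: "t": time; "joint_pos": joint angles; "qd": joint speeds; "tau": joint torques, N m; "tcp_pos": TCP position; "ee_rot": TCP orientation; "contact_force": force on the tool from outside, world axes, zero at the start; "moment": the same for the moment, N m; "gripper_width": finger opening in m; "gripper_force": force on a finger pad.
Only numpy, scipy, OpenCV 4.12 (cv2) and the standard library are available. Lean on these libraries where they do the work, as an engineer would, in place of code of your own. Each camera call takes 0.05 s, during which the arm holds its last target. There are 200 camera calls.

TASK

The next pupil writes with the other hand, so the two side trays must trade contents, using the bare mat between them to park things on the way. The inkstone, brush rest and water dropper are to stand upright in the tray where the model board leans now, in a row: inkstone at the end nearest the mat, brush rest in the middle, water dropper at the outer end. The model board is to lean midway along the other tray just as it leans now, painted face to the writer, foot behind the front rim and back on the rail; do not push or upset the seal stone or the seal-paste box by the mat.

Things in the scene. Friction and masses are not known exactly. Their poses are not given: they have to be found in the camera images.
- model_board: Pale panel, ink bamboo on its face: 180 mm wide (y), 280 long (z), 10 thick (x), 0.3 kg. Origin: middle of its lower end; z up the board, x out of its face. Leans back 30 degrees, top to the robot: foot on the tray floor behind the front rim, origin at x 53, z 10.5 mm in the tray's frame, y within 15; back on the rail 204 mm up the board; the upper 65 mm is free on both faces.
- inkstone: Dark grey stone slab with a shallow well, 76 mm (x) by 60 mm (y), 24 mm high, 0.3 kg. Origin: middle of its underside, z up. Starts in tray_b, x along the tray's x within 4 degrees.
- brush_rest: White porcelain ridge of five peaks, 78 mm long (x), 22 mm thick (y), middle peak 46 mm high and 17 mm wide, 18 mm high between the peaks, 0.13 kg. Origin: middle of its underside, z up. Starts in tray_b, x along the tray's x within 4 degrees.
- water_dropper: Small round blue porcelain pot, widest (46 mm diameter) 18 mm up, 37 mm high with a knob to 45 mm; a thin spout along its x, 34 mm up, reaches 34 mm from the axis; 0.11 kg. Origin: middle of its underside, z up. Starts in tray_b, x along the tray's x within 4 degrees.
- tray_a: Brown wood tray with pale floor, fixed beside the mat, left or right; holds the model board at the start, is to hold the ink things. 115 mm (x) by 296 mm (y) inside, floor 8 mm thick, rim 20 mm high, 8 mm thick. Rail: 16 mm thick, 170 mm along y, at x -61.5, z 180 mm, on two posts with a stretcher. Origin: middle of the underside; x to the front rim and writer; y along the tray.
- tray_b: The like tray on the mat's other side, fixed; at the start the ink things stand in it in any order, 88 mm apart at x 12 mm. 115 mm (x) by 296 mm (y) inside, floor 8 mm thick, rim 20 mm high, 8 mm thick. Rail: 16 mm thick, 170 mm along y, at x -61.5, z 180 mm, on two posts with a stretcher. Origin: middle of the underside; x to the front rim and writer; y along the tray.
- mat: Grey felt writing mat between the trays, fixed, 330 mm (x) by 250 mm (y), 4 mm thick. Origin: middle of its underside, z up. Wooden paperweights (24 by 190 mm, 22 high) lie along its far and near edges, 147 mm from the middle; the 240 mm between them is bare, for parking things.
- seal: Bystander: brownish upright seal stone, 24 mm square, 63 mm high with its round knob. Origin: middle of its underside. Beyond the other tray, on the mat's other side.
- paste_box: Bystander: round lidded white porcelain seal-paste box, 68 mm in diameter, 34 mm high. Origin: middle of its underside. Beyond a tray, beside the mat's far end.
Mind the look-alikes: they are no part of the job. Leave any yellow look-alike of the brush_rest alone.

How it is judged:
At the end, for the whole second after the job is handed in: Ink things stand flat in tray_a: inkstone over 45 mm from its middle towards the mat, brush rest within 45 mm of the middle, dropper over 45 mm outwards. Board leans 25-37 degrees on tray_b's rail, painted face to the writer, foot behind the front rim, within 45 mm of midway. All released, at rest (x of inkstone in the frame of tray_a between -0.045 and 0.045 m and z of inkstone in the frame of tray_a between 0.004 and 0.014 m and angle between each of inkstone, brush_rest, water_dropper's own z axis and vertical below 0.12 rad and linear speed of each of inkstone, brush_rest, water_dropper, model_board below 0.02 m/s and angular speed of each of inkstone, brush_rest, water_dropper, model_board below 0.15 rad/s and contact force between each of inkstone, brush_rest, water_dropper, model_board and the fingers below 0.05 N and x of brush_rest in the frame of tray_a between -0.045 and 0.045 m and z of brush_rest in the frame of tray_a between 0.004 and 0.014 m and x of water_dropper in the frame of tray_a between -0.045 and 0.045 m and z of water_dropper in the frame of tray_a between 0.004 and 0.014 m and y of brush_rest in the frame of tray_a between -0.045 and 0.045 m and ((world y of tray_a above 0 m and y of inkstone in the frame of tray_a between -0.125 and -0.045 m and y of water_dropper in the frame of tray_a between 0.045 and 0.13 m) or (world y of tray_a below 0 m and y of inkstone in the frame of tray_a between 0.045 and 0.125 m and y of water_dropper in the frame of tray_a between -0.13 and -0.045 m)) and x of model_board in the frame of tray_b between 0.035 and 0.062 m and y of model_board in the frame of tray_b between -0.045 and 0.045 m and z of model_board in the frame of tray_b between 0.004 and 0.02 m and angle between model_board's own z axis and vertical between 0.43 and 0.65 rad and angle between model_board's own x axis and vertical below 1.25 rad and angle between the y axis of model_board and the y axis of tray_b, either way round below 0.2 rad); the robot touches nothing.
It fails at once if the seal stone is pushed more than 25 mm or knocked over (distance of seal from where it was at the start of the episode above 0.025 m or angle between seal's own z axis and vertical above 0.5 rad).
It fails at once if the seal-paste box is pushed more than 25 mm or knocked over (distance of paste_box from where it was at the start of the episode above 0.025 m or angle between paste_box's own z axis and vertical above 0.5 rad).
It also fails if it takes over 138 s, if anything falls off the work surface, if the arm or the gripper's body presses on something with over 40 N, if the wrist force passes 120 N, or if a joint passes its speed limit or range.

## Working session

There is one attempt and no reset: what is moved stays moved. The work goes in short steps, Python scripts to look and compute and a tool call to move; the robot and the scene stay as the last step left them, time stands still between calls to the robot, and variables do not carry over. Pictures are saved under pics/ and viewed, at most 14 in all, crops included, and the job is handed in when it is done.

Besides the shell and the picture viewer there is one more tool, called after "Request:" by a JSON object that holds its "api" and its "payload". jog_arm: Moves the arm, as the interface text tells. Shifts and turns lie within -1 to 1; 1 stands for 1000 mm of shift or 90 degrees of turn. Its arguments: {"type":"object","properties":{"targets":{"type":"array","items":{"type":"object","properties":{"tx":{"type":"number","minimum":-1,"maximum":1},"ty":{"type":"number","minimum":-1,"maximum":1},"tz":{"type":"number","minimum":-1,"maximum":1},"rx":{"type":"number","minimum":-1,"maximum":1},"ry":{"type":"number","minimum":-1,"maximum":1},"rz":{"type":"number","minimum":-1,"maximum":1},"gripper":{"type":"number"}}}}},"required":["targets"]}

```bash
mkdir -p pics; python3 - <<'E'
from station import *
import cv2,numpy as np
for n in("scene","top"):
    p,d=read_camera(n);cv2.imwrite(f"pics/{n}0.png",p[:,:,::-1]);np.savez(f"{n}0.npz",p=p,d=d)
    m=camera_model(n);print(n,np.round(m["mtx"],1).tolist(),np.round(m["R"],3).tolist(),np.round(m["t"],3).tolist())
print(get_state())
E
```

```text
scene [[440.8, 0.0, 251.8], [0.0, 440.8, 198.6], [0.0, 0.0, 1.0]] [[0.247, 0.969, -0.018], [0.627, -0.174, -0.759], [-0.739, 0.177, -0.651]] [-0.075, -0.36, 1.856]
top [[478.2, 0.0, 255.4], [0.0, 478.2, 192.1], [0.0, 0.0, 1.0]] [[-0.021, -1.0, -0.004], [-0.99, 0.021, -0.137], [0.137, 0.001, -0.991]] [-0.053, 0.577, 1.449]
{'t': 0.1, 'joint_pos': array([-1.18500108e+00,  2.60598582e-01, -1.39251417e-01,  1.17272366e+00,
       -1.41858379e-05,  1.57081238e+00]), 'qd': array([-0.00094495, -0.00233577,  0.00201684, -0.00134133, -0.00068768,
        0.0005398 ]), 'tau': array([-5.67179868e-04, -4.06508195e+01,  2.54527563e+01,  1.01060301e-02,
       -8.10617212e-05,  4.22975447e-06]), 'tcp_pos': array([ 0.19732417, -0.48585439,  0.24455419]), 'ee_rot': array([-8.70822942e-04,  9.81454021e-01,  1.91695630e-01, -1.77328859e-04]), 'contact_force': array([-0.87322982, -0.07264565,  0.27246929]), 'moment': array([-0.01790281, -0.01115915, -0.0230398 ]), 'gripper_force': 0.0, 'gripper_width': 0.08614099994004662}
```

View pics/scene0.png

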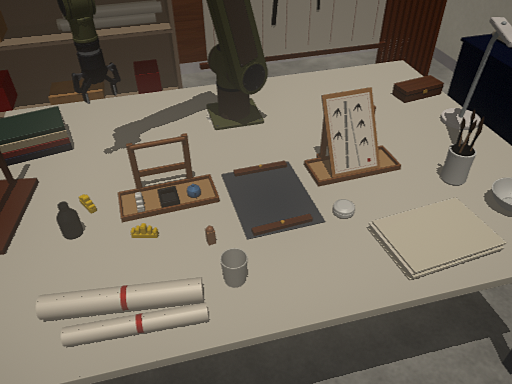

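View pics/top0.png

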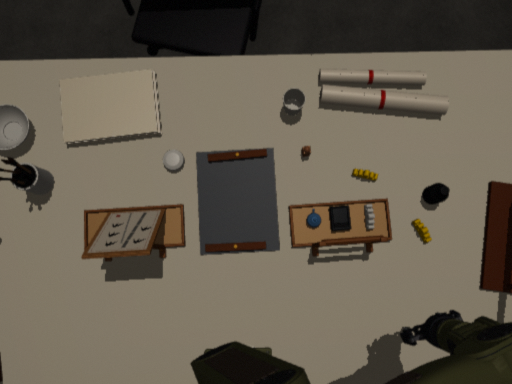

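The scene picture shows the board in tray_a (around pixel 350,140). In the top picture, tray_a is at (135,230), on the +y side. The ink things stand in tray_b: dropper (314,219), inkstone (340,217) and white brush rest (369,216). Two yellow look-alikes at (365,174) and (421,231) lie outside tray_b, so the white one in the tray is the brush rest I need. The seal is at (306,152) and the paste box at (173,160).

```bash
cat >h.py <<'E'
import cv2,numpy as np
def cloud(d,m):
    v,u=np.mgrid[:d.shape[0],:d.shape[1]]
    K=m["mtx"];c=np.stack([(u-K[0,2])/K[0,0]*d,(v-K[1,2])/K[1,1]*d,d],-1)
    X=(c-m["t"])@m["R"]; X[d<=0]=np.nan
    return X
def rect(P): # min area rect xy in mm -> center, dims, long-axis angle from world y (deg)
    b=cv2.boxPoints(cv2.minAreaRect((P[:,:2]*1000).astype(np.float32)))
    e=[b[1]-b[0],b[2]-b[1]];l=max(e,key=np.linalg.norm)
    a=np.degrees(np.arctan2(-l[0],l[1]));a=(a+90)%180-90
    return b.mean(0).round(1),sorted([round(float(np.linalg.norm(x)),1) for x in e]),round(float(a),2)
E
python3 - <<'E'
from station import *
from h import *
f=np.load("top0.npz");p=f["p"];X=cloud(f["d"],camera_model("top"));z=X[...,2]
hsv=cv2.cvtColor(p,cv2.COLOR_RGB2HSV)
def box(u0,v0,u1,v1):
    m=np.zeros(z.shape,bool);m[v0:v1,u0:u1]=1;return m
def big(m):
    n,l,s,c=cv2.connectedComponentsWithStats(m.astype(np.uint8));return l==1+np.argmax(s[1:,4])
print("table z",np.nanmedian(z[300:330,100:200]),"mat z",np.nanmedian(z[180:220,215:260]))
for n,b in dict(a=(75,195,195,270),b=(280,190,400,265)).items():
    m=box(*b)&(z>.013)&(z<.027); print("tray",n,rect(X[m]), m.sum())
    m=box(*b)&(z>.165)&(z<.195)&(hsv[...,1]>90); print(" rail",rect(X[m]),np.median(X[m],0).round(4))
for n,b,lo in(("drop",(304,208,326,230),.03),("ink",(327,204,353,234),.022),("rest",(361,202,379,232),.021),("seal",(298,143,314,159),.02),("paste",(160,147,187,174),.02)):
    m=big(box(*b)&(z>lo));P=X[m];print(n,rect(P),"med",np.median(P,0).round(4),"maxz",P[:,2].max().round(4))
m=big(box(75,195,175,265)&(z>.04)&(hsv[...,1]<90));P=X[m];print("board",rect(P))
c=P.mean(0);w=np.linalg.svd(P-c,full_matrices=False)[2];print(c.round(4),w.round(3))
for u in(290,300): pass
ww=p[150:235,355:430]
m=box(75,195,195,270);print("mat",rect(X[box(190,140,285,260)&(z>.001)&(hsv[...,2]<90)&(z<.015)]))
pp=np.hstack([cv2.resize(p[195:260,280:430],(600,260),interpolation=cv2.INTER_CUBIC)])
cv2.imwrite("pics/cropb.png",pp[:,:,::-1])
E
```

```text
table z -0.0004331344708861548 mat z 0.003862202498308923
tray a (array([458.5, 317.9], dtype=float32), [163.6, 313.3], 2.4) 715
 rail (array([421.7, 313.4], dtype=float32), [41.8, 196.5], 3.55) [0.4317 0.2257 0.1798]
tray b (array([ 461.5, -328.4], dtype=float32), [163.4, 312.4], 3.01) 948
 rail (array([ 415.6, -331. ], dtype=float32), [17.6, 191.9], 3.01) [ 0.4155 -0.3292  0.1869]
drop (array([ 488.1, -241.4], dtype=float32), [41.9, 46.4], -48.91) med [ 0.4859 -0.2423  0.0396] maxz 0.0554
ink (array([ 491. , -326.4], dtype=float32), [60.9, 75.6], -87.56) med [ 0.4933 -0.3256  0.0283] maxz 0.0402
rest (array([ 493.7, -417.5], dtype=float32), [21.7, 77.3], -87.81) med [ 0.4924 -0.4151  0.0363] maxz 0.0616
seal (array([ 705. , -227.4], dtype=float32), [24.1, 24.8], -84.6) med [ 0.7017 -0.226   0.0514] maxz 0.0671
paste (array([686.6, 194.2], dtype=float32), [63.7, 64.4], -89.94) med [0.6857 0.1933 0.0307] maxz 0.0407
board (array([458.7, 309.1], dtype=float32), [119.1, 156.9], 1.85)
[0.4534 0.3085 0.149 ] [[-0.502 -0.017  0.865]
 [ 0.041 -0.999  0.004]
 [-0.864 -0.037 -0.502]]
mat (array([555.7,  -5.8], dtype=float32), [250.4, 331.0], -87.87)
```

View pics/cropb.png

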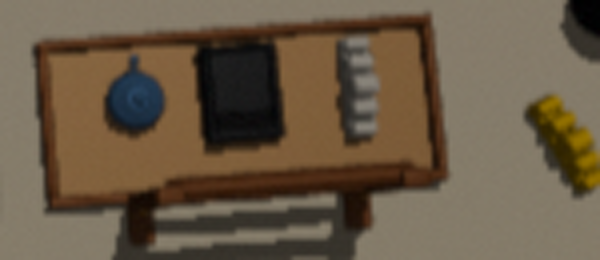

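Inkstone, white rest and dropper are confirmed in tray_b; the yellow ones are outside it. Tray origins come out at b ≈ (478,-328) with 3° yaw and a ≈ (475,319) with 2.4° yaw. I'm moving above the dropper first.

Request:
{"api": "jog_arm", "payload": {"targets": [{"rz": 0.073,"gripper": 65},{"rz": 0.073,"gripper": 65},{"rz": 0.072,"gripper": 65},{"tx": 0.03,"ty": -0.0233,"gripper": 65},{"tx": 0.03,"ty": -0.0233,"gripper": 65},{"tx": 0.03,"ty": -0.0233,"gripper": 65},{"tx": 0.03,"ty": -0.0233,"gripper": 65},{"tx": 0.03,"ty": -0.0233,"gripper": 65},{"tx": 0.03,"ty": -0.0233,"gripper": 65},{"tx": 0.03,"ty": -0.0233,"gripper": 65}]}}

```text
invalid input
```

Request:
{"api": "jog_arm", "payload": {"targets": [{"tx": 0.03,"ty": -0.0233,"gripper": 65},{"tx": 0.03,"ty": -0.0233,"gripper": 65},{"tx": 0.029,"ty": -0.0233,"gripper": 65},{"tz": 0.03},{"tz": 0.03},{"tz": 0.03},{"tz": 0.03},{"tz": 0},{"tz": 0},{"tz": 0}]}}

```text
invalid input
```

Request:
{"api": "jog_arm", "payload": {"targets": [{"tx": 0,"ty": 0,"tz": 0,"rx": 0,"ry": 0,"rz": 0.073,"gripper": 65},{"tx": 0,"ty": 0,"tz": 0,"rx": 0,"ry": 0,"rz": 0.073,"gripper": 65},{"tx": 0,"ty": 0,"tz": 0,"rx": 0,"ry": 0,"rz": 0.072,"gripper": 65},{"tx": 0.03,"ty": -0.0233,"tz": 0,"rx": 0,"ry": 0,"rz": 0,"gripper": 65},{"tx": 0.03,"ty": -0.0233,"tz": 0,"rx": 0,"ry": 0,"rz": 0,"gripper": 65},{"tx": 0.03,"ty": -0.0233,"tz": 0,"rx": 0,"ry": 0,"rz": 0,"gripper": 65},{"tx": 0.03,"ty": -0.0233,"tz": 0,"rx": 0,"ry": 0,"rz": 0,"gripper": 65},{"tx": 0.03,"ty": -0.0233,"tz": 0,"rx": 0,"ry": 0,"rz": 0,"gripper": 65},{"tx": 0.03,"ty": -0.0233,"tz": 0,"rx": 0,"ry": 0,"rz": 0,"gripper": 65},{"tx": 0.03,"ty": -0.0233,"tz": 0,"rx": 0,"ry": 0,"rz": 0,"gripper": 65}]}}

```text
t: 0.93
tcp_pos: [0.4011, -0.3127, 0.245]
ee_rot: [-0.0, 1.0, 0.022, -0.0]
contact_force: [0.6, -0.3, 0.1]
gripper_width: 0.0648
gripper_force: 0.0
```

Request:
{"api": "jog_arm", "payload": {"targets": [{"tx": 0.0292,"ty": -0.0228,"tz": 0,"rx": 0,"ry": 0,"rz": 0,"gripper": 65},{"tx": 0.0292,"ty": -0.0228,"tz": 0,"rx": 0,"ry": 0,"rz": 0,"gripper": 65},{"tx": 0.0292,"ty": -0.0228,"tz": 0,"rx": 0,"ry": 0,"rz": 0,"gripper": 65},{"tx": 0,"ty": 0,"tz": 0.03,"rx": 0,"ry": 0,"rz": 0,"gripper": 65},{"tx": 0,"ty": 0,"tz": 0.03,"rx": 0,"ry": 0,"rz": 0,"gripper": 65},{"tx": 0,"ty": 0,"tz": 0.03,"rx": 0,"ry": 0,"rz": 0,"gripper": 65},{"tx": 0,"ty": 0,"tz": 0.03,"rx": 0,"ry": 0,"rz": 0,"gripper": 65},{"tx": 0,"ty": 0,"tz": 0,"rx": 0,"ry": 0,"rz": 0,"gripper": 65},{"tx": 0,"ty": 0,"tz": 0,"rx": 0,"ry": 0,"rz": 0,"gripper": 65},{"tx": 0,"ty": 0,"tz": 0,"rx": 0,"ry": 0,"rz": 0,"gripper": 65}]}}

```text
t: 1.77
tcp_pos: [0.4855, -0.2426, 0.1265]
ee_rot: [0.0, 1.0, 0.022, 0.001]
contact_force: [0.6, -0.6, 1.1]
gripper_width: 0.065
gripper_force: 0.0
```

```bash
python3 - <<'E'
from station import *
from h import *
s=get_state();m=camera_model("wrist");p,d=read_camera("wrist");cv2.imwrite("pics/w1.png",p[:,:,::-1])
X=cloud(d,m);z=X[...,2];h=cv2.cvtColor(p,cv2.COLOR_RGB2HSV)
k=(abs(h[...,0].astype(int)-106)<14)&(h[...,1]>90)&(z>.012)&(z<.07)&(np.hypot(X[...,0]-.4855,X[...,1]+.24)<.06)
P=X[k];print(s["tcp_pos"],k.sum(),rect(P),np.median(P,0),P[:,2].max())
t=P[P[:,2]>.047];print("knob",np.median(t,0),len(t))
E
```

```text
[ 0.48546865 -0.24263874  0.12649757] 2472 (array([ 491.2, -241.6], dtype=float32), [41.0, 44.8], -47.01) [ 0.49291394 -0.2427222   0.03839976] 0.05274620143908354
knob [ 0.48866172 -0.243429    0.05016949] 150
```

View pics/w1.png

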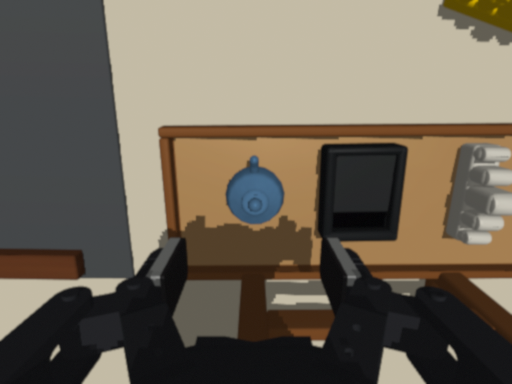

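The wrist view shows the dropper at (254,195) midway between the fingers, with inkstone and rest to its right. I'll descend and grip it.

Request:
{"api": "jog_arm", "payload": {"targets": [{"tx": 0.002,"ty": 0,"tz": 0.03,"rx": 0,"ry": 0,"rz": 0,"gripper": 65},{"tx": 0,"ty": 0,"tz": 0.03,"rx": 0,"ry": 0,"rz": 0,"gripper": 65},{"tx": 0,"ty": 0,"tz": 0.025,"rx": 0,"ry": 0,"rz": 0,"gripper": 65},{"tx": 0,"ty": 0,"tz": 0.015,"rx": 0,"ry": 0,"rz": 0,"gripper": 65},{"tx": 0,"ty": 0,"tz": 0.004,"rx": 0,"ry": 0,"rz": 0,"gripper": 65},{"tx": 0,"ty": 0,"tz": 0,"rx": 0,"ry": 0,"rz": 0,"gripper": 65},{"tx": 0,"ty": 0,"tz": 0,"rx": 0,"ry": 0,"rz": 0,"gripper": 35},{"tx": 0,"ty": 0,"tz": 0,"rx": 0,"ry": 0,"rz": 0,"gripper": 35},{"tx": 0,"ty": 0,"tz": 0,"rx": 0,"ry": 0,"rz": 0,"gripper": 35},{"tx": 0,"ty": 0,"tz": 0,"rx": 0,"ry": 0,"rz": 0,"gripper": 35}]}}

```text
t: 2.65
tcp_pos: [0.4886, -0.2432, 0.024]
ee_rot: [0.001, 1.0, 0.022, 0.002]
contact_force: [-0.4, -0.0, 5.2]
gripper_width: 0.0427
gripper_force: 60.1
```

Request:
{"api": "jog_arm", "payload": {"targets": [{"tx": 0,"ty": 0,"tz": -0.015,"rx": 0,"ry": 0,"rz": 0,"gripper": 35},{"tx": 0,"ty": 0,"tz": -0.025,"rx": 0,"ry": 0,"rz": 0,"gripper": 35},{"tx": 0,"ty": 0,"tz": -0.03,"rx": 0,"ry": 0,"rz": 0,"gripper": 35},{"tx": 0.006,"ty": -0.031,"tz": -0.03,"rx": 0,"ry": 0,"rz": 0,"gripper": 35},{"tx": 0.006,"ty": -0.031,"tz": 0,"rx": 0,"ry": 0,"rz": 0,"gripper": 35},{"tx": 0.006,"ty": -0.031,"tz": 0,"rx": 0,"ry": 0,"rz": 0,"gripper": 35},{"tx": 0.006,"ty": -0.031,"tz": 0,"rx": 0,"ry": 0,"rz": 0,"gripper": 35},{"tx": 0.006,"ty": -0.031,"tz": 0,"rx": 0,"ry": 0,"rz": 0,"gripper": 35},{"tx": 0.006,"ty": -0.031,"tz": 0,"rx": 0,"ry": 0,"rz": 0,"gripper": 35},{"tx": 0.006,"ty": -0.031,"tz": 0,"rx": 0,"ry": 0,"rz": 0,"gripper": 35}]}}

```text
t: 3.48
tcp_pos: [0.5201, -0.0235, 0.1218]
ee_rot: [0.0, 1.0, 0.022, 0.002]
contact_force: [0.3, -1.2, -1.1]
gripper_width: 0.0428
gripper_force: 61.3
```

Request:
{"api": "jog_arm", "payload": {"targets": [{"tx": 0.006,"ty": -0.031,"tz": 0,"rx": 0,"ry": 0,"rz": 0,"gripper": 35},{"tx": 0.006,"ty": -0.031,"tz": 0,"rx": 0,"ry": 0,"rz": 0,"gripper": 35},{"tx": 0.006,"ty": -0.031,"tz": 0,"rx": 0,"ry": 0,"rz": 0,"gripper": 35},{"tx": 0,"ty": 0,"tz": 0.03,"rx": 0,"ry": 0,"rz": 0,"gripper": 35},{"tx": 0,"ty": 0,"tz": 0.03,"rx": 0,"ry": 0,"rz": 0,"gripper": 35},{"tx": 0,"ty": 0,"tz": 0.02,"rx": 0,"ry": 0,"rz": 0,"gripper": 35},{"tx": 0,"ty": 0,"tz": 0,"rx": 0,"ry": 0,"rz": 0,"gripper": 35},{"tx": 0,"ty": 0,"tz": 0,"rx": 0,"ry": 0,"rz": 0,"gripper": 35},{"tx": 0,"ty": 0,"tz": 0,"rx": 0,"ry": 0,"rz": 0,"gripper": 35},{"tx": 0,"ty": 0,"tz": 0,"rx": 0,"ry": 0,"rz": 0,"gripper": 35}]}}

```text
t: 4.32
tcp_pos: [0.5362, 0.0472, 0.0422]
ee_rot: [-0.01, 0.999, 0.039, 0.001]
contact_force: [0.6, 0.2, -0.7]
gripper_width: 0.0426
gripper_force: 61.3
```

```bash
python3 - <<'E'
from station import *
s=get_state();print(s["t"],s["joint_pos"].round(3),s["qd"].round(3),s["tcp_pos"],s["ee_rot"].round(4),s["contact_force"])
E
```

```text
4.3167 [ 0.077  0.447 -0.437  0.682  0.019  3.141] [ 0.002 -0.001 -0.003 -0.004  0.001  0.001] [0.53617885 0.04723073 0.04218012] [-0.0098  0.9992  0.0386  0.0015] [ 0.62173403  0.21530289 -0.65083038]
```

Joint 6 hit its end stop: q6 = 180° + q1 − yaw. I'll set the dropper down here at y = 47 mm and use the half-turned tool from now on.

Request:
{"api": "jog_arm", "payload": {"targets": [{"tx": 0,"ty": 0,"tz": 0.012,"rx": 0,"ry": 0,"rz": 0,"gripper": 35},{"tx": 0,"ty": 0,"tz": 0.006,"rx": 0,"ry": 0,"rz": 0,"gripper": 35},{"tx": 0,"ty": 0,"tz": 0.003,"rx": 0,"ry": 0,"rz": 0,"gripper": 35},{"tx": 0,"ty": 0,"tz": 0.001,"rx": 0,"ry": 0,"rz": 0,"gripper": 35},{"tx": 0,"ty": 0,"tz": 0,"rx": 0,"ry": 0,"rz": 0,"gripper": 65},{"tx": 0,"ty": 0,"tz": 0,"rx": 0,"ry": 0,"rz": 0,"gripper": 65},{"tx": 0,"ty": 0,"tz": 0,"rx": 0,"ry": 0,"rz": 0,"gripper": 65},{"tx": 0,"ty": 0,"tz": -0.03,"rx": 0,"ry": 0,"rz": -0.05,"gripper": 65},{"tx": 0,"ty": 0,"tz": -0.035,"rx": 0,"ry": 0,"rz": -0.07,"gripper": 80},{"tx": 0,"ty": 0,"tz": -0.035,"rx": 0,"ry": 0,"rz": -0.07,"gripper": 80}]}}

```text
t: 5.15
tcp_pos: [0.5333, 0.0457, 0.1186]
ee_rot: [-0.01, 0.982, 0.19, -0.0]
contact_force: [0.3, 0.6, 0.4]
gripper_width: 0.0797
gripper_force: 0.0
```

Request:
{"api": "jog_arm", "payload": {"targets": [{"tx": 0,"ty": 0,"tz": 0,"rx": 0,"ry": 0,"rz": -0.078,"gripper": 80},{"tx": 0,"ty": 0,"tz": 0,"rx": 0,"ry": 0,"rz": -0.078,"gripper": 80},{"tx": 0,"ty": 0,"tz": 0,"rx": 0,"ry": 0,"rz": -0.078,"gripper": 80},{"tx": 0,"ty": 0,"tz": 0,"rx": 0,"ry": 0,"rz": -0.078,"gripper": 80},{"tx": 0,"ty": 0,"tz": 0,"rx": 0,"ry": 0,"rz": -0.078,"gripper": 80},{"tx": 0,"ty": 0,"tz": 0,"rx": 0,"ry": 0,"rz": -0.078,"gripper": 80},{"tx": 0,"ty": 0,"tz": 0,"rx": 0,"ry": 0,"rz": -0.078,"gripper": 80},{"tx": 0,"ty": 0,"tz": 0,"rx": 0,"ry": 0,"rz": -0.078,"gripper": 80},{"tx": 0,"ty": 0,"tz": 0,"rx": 0,"ry": 0,"rz": -0.078,"gripper": 80},{"tx": 0,"ty": 0,"tz": 0,"rx": 0,"ry": 0,"rz": -0.078,"gripper": 80}]}}

```text
t: 5.98
tcp_pos: [0.5344, 0.0457, 0.1182]
ee_rot: [-0.007, 0.694, 0.72, 0.006]
contact_force: [-0.7, 0.1, 0.8]
gripper_width: 0.0798
gripper_force: 0.0
```

Request:
{"api": "jog_arm", "payload": {"targets": [{"tx": 0,"ty": 0,"tz": 0,"rx": 0,"ry": 0,"rz": -0.078,"gripper": 80},{"tx": 0,"ty": 0,"tz": 0,"rx": 0,"ry": 0,"rz": -0.078,"gripper": 80},{"tx": 0,"ty": 0,"tz": 0,"rx": 0,"ry": 0,"rz": -0.078,"gripper": 80},{"tx": 0,"ty": 0,"tz": 0,"rx": 0,"ry": 0,"rz": -0.078,"gripper": 80},{"tx": 0,"ty": 0,"tz": 0,"rx": 0,"ry": 0,"rz": -0.078,"gripper": 80},{"tx": 0,"ty": 0,"tz": 0,"rx": 0,"ry": 0,"rz": -0.078,"gripper": 80},{"tx": 0,"ty": 0,"tz": 0,"rx": 0,"ry": 0,"rz": -0.078,"gripper": 80},{"tx": 0,"ty": 0,"tz": 0,"rx": 0,"ry": 0,"rz": -0.078,"gripper": 80},{"tx": 0,"ty": 0,"tz": 0,"rx": 0,"ry": 0,"rz": -0.078,"gripper": 80},{"tx": 0,"ty": 0,"tz": 0,"rx": 0,"ry": 0,"rz": -0.078,"gripper": 80}]}}

```text
t: 6.82
tcp_pos: [0.5344, 0.0457, 0.1182]
ee_rot: [-0.002, 0.154, 0.988, 0.009]
contact_force: [-0.3, -0.5, -1.0]
gripper_width: 0.0801
gripper_force: 0.0
```

```bash
cat >>h.py <<'E'
from scipy.spatial.transform import Rotation as Ro
def delta(s,goal,Rg):
    "tool-frame shift mm and turn in 90deg units from state s to goal pose"
    q=s["ee_rot"];R=Ro.from_quat([q[1],q[2],q[3],q[0]])
    return (R.inv().apply(np.array(goal)-s["tcp_pos"])*1000).round(1),((R.inv()*Rg).as_rotvec(degrees=True)/90).round(4)
def down(yaw): return Ro.from_euler("ZX",[yaw,180],degrees=True)
E
python3 - <<'E'
from station import *
from h import *
s=get_state();print(s["joint_pos"].round(2),s["tcp_pos"].round(4),s["ee_rot"].round(4))
print(delta(s,[.4905,-.3268,.15],down(182.5)), "then shift in level tool",down(182.5).inv().apply((np.array([.4905,-.3268,.15])-s["tcp_pos"])*1000).round(1))
p,d=read_camera("top");cv2.imwrite("pics/t1.png",p[100:300,180:420][:,:,::-1].repeat(2,0).repeat(2,1))
E
```

```text
[ 0.07  0.37 -0.34  0.87  0.02  0.38] [0.5344 0.0457 0.1182] [-0.0024  0.1538  0.9881  0.0095]
(array([ -71.2, -367.6,  -38.9]), array([ 0.0122, -0.0027, -0.2243])) then shift in level tool [  60.1 -370.3  -31.8]
```

View pics/t1.png

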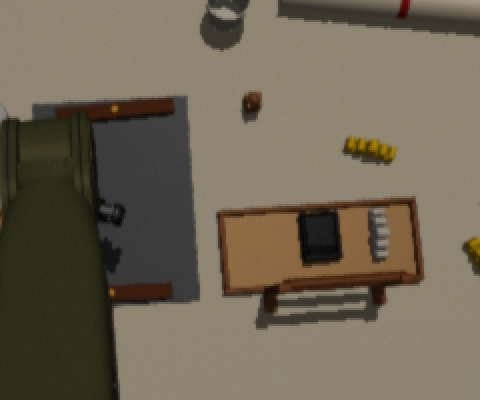

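The top picture shows the dropper gone from tray_b; the arm hides its parking place on the mat, so I'll check that later. Inkstone is next.

Request:
{"api": "jog_arm", "payload": {"targets": [{"tx": 0,"ty": 0,"tz": 0,"rx": 0.004,"ry": -0.001,"rz": -0.0748,"gripper": 80},{"tx": 0,"ty": 0,"tz": 0,"rx": 0.004,"ry": -0.001,"rz": -0.0748,"gripper": 80},{"tx": 0,"ty": 0,"tz": 0,"rx": 0.004,"ry": -0.001,"rz": -0.0748,"gripper": 80},{"tx": 0.006,"ty": -0.037,"tz": -0.0032,"rx": 0,"ry": 0,"rz": 0,"gripper": 80},{"tx": 0.006,"ty": -0.037,"tz": -0.0032,"rx": 0,"ry": 0,"rz": 0,"gripper": 80},{"tx": 0.006,"ty": -0.037,"tz": -0.0032,"rx": 0,"ry": 0,"rz": 0,"gripper": 80},{"tx": 0.006,"ty": -0.037,"tz": -0.0032,"rx": 0,"ry": 0,"rz": 0,"gripper": 80},{"tx": 0.006,"ty": -0.037,"tz": -0.0032,"rx": 0,"ry": 0,"rz": 0,"gripper": 80},{"tx": 0.006,"ty": -0.037,"tz": -0.0032,"rx": 0,"ry": 0,"rz": 0,"gripper": 80},{"tx": 0.006,"ty": -0.037,"tz": -0.0032,"rx": 0,"ry": 0,"rz": 0,"gripper": 80}]}}

```text
t: 7.7
tcp_pos: [0.5017, -0.2164, 0.1409]
ee_rot: [0.0, -0.018, 1.0, 0.0]
contact_force: [0.6, -0.4, -0.1]
gripper_width: 0.0802
gripper_force: 0.0
```

Request:
{"api": "jog_arm", "payload": {"targets": [{"tx": 0.006,"ty": -0.037,"tz": -0.0032,"rx": 0,"ry": 0,"rz": 0,"gripper": 80},{"tx": 0.006,"ty": -0.037,"tz": -0.0032,"rx": 0,"ry": 0,"rz": 0,"gripper": 80},{"tx": 0.006,"ty": -0.037,"tz": -0.0032,"rx": 0,"ry": 0,"rz": 0,"gripper": 80},{"tx": 0,"ty": 0,"tz": 0.02,"rx": 0,"ry": 0,"rz": 0,"gripper": 80},{"tx": 0,"ty": 0,"tz": 0.02,"rx": 0,"ry": 0,"rz": 0,"gripper": 80},{"tx": 0,"ty": 0,"tz": 0,"rx": 0,"ry": 0,"rz": 0,"gripper": 80},{"tx": 0,"ty": 0,"tz": 0,"rx": 0,"ry": 0,"rz": 0,"gripper": 80},{"tx": 0,"ty": 0,"tz": 0,"rx": 0,"ry": 0,"rz": 0,"gripper": 80},{"tx": 0,"ty": 0,"tz": 0,"rx": 0,"ry": 0,"rz": 0,"gripper": 80},{"tx": 0,"ty": 0,"tz": 0,"rx": 0,"ry": 0,"rz": 0,"gripper": 80}]}}

```text
t: 8.53
tcp_pos: [0.4893, -0.3262, 0.1114]
ee_rot: [0.001, -0.019, 1.0, -0.001]
contact_force: [0.1, 0.4, 0.3]
gripper_width: 0.0801
gripper_force: 0.0
```

```bash
cat >>h.py <<'E'
def big(m):
    n,l,s,c=cv2.connectedComponentsWithStats(m.astype(np.uint8));return l==1+np.argmax(s[1:,4])
E
python3 - <<'E'
from station import *
from h import *
s=get_state();m=camera_model("wrist");p,d=read_camera("wrist");cv2.imwrite("pics/w2.png",p[:,:,::-1])
X=cloud(d,m);z=X[...,2]
k=big((z>.022)&(z<.045)&(p.max(-1)<70)&(np.hypot(X[...,0]-.4905,X[...,1]+.327)<.06))
P=X[k];print("ink",rect(P),np.median(P,0),P[:,2].max())
k=big((z>.02)&(z<.07)&(p.min(-1)>90)&(np.hypot(X[...,0]-.4925,X[...,1]+.415)<.06));P=X[k];print("rest",rect(P))
print(s["tcp_pos"].round(4),s["ee_rot"].round(4),delta(s,[.4905,-.3265,.019],down(182.5)))
p,d=read_camera("top");X=cloud(d,camera_model("top"));h=cv2.cvtColor(p,cv2.COLOR_RGB2HSV)
k=(abs(h[...,0].astype(int)-106)<14)&(h[...,1]>90)&(X[...,2]>.015)&(X[...,1]>-.15)&(X[...,1]<.15)&(X[...,0]<.68)
P=X[k];print("dropper",len(P),rect(P),P[:,2].max(),np.median(P,0));
E
```

```text
ink (array([ 491.2, -326.2], dtype=float32), [59.5, 75.6], -86.7) [ 0.47419623 -0.32680395  0.02997092] 0.03325198503084835
rest (array([ 493.9, -416.9], dtype=float32), [21.4, 77.3], -87.49)
[ 0.4893 -0.3262  0.1114] [ 1.100e-03 -1.910e-02  9.998e-01 -5.000e-04] (array([-1. , -0.2, 92.4]), array([-0.0007,  0.0014, -0.0035]))
dropper 166 (array([533.3,  48.1], dtype=float32), [42.9, 47.5], -43.08) 0.051960706566846315 [0.53186022 0.04648024 0.03406558]
```

The dropper stands upright on the mat at about (533,47), and the inkstone is centred under the gripper.

Request:
{"api": "jog_arm", "payload": {"targets": [{"tx": -0.001,"ty": 0,"tz": 0.03,"rx": 0,"ry": 0,"rz": 0,"gripper": 80},{"tx": 0,"ty": 0,"tz": 0.03,"rx": 0,"ry": 0,"rz": 0,"gripper": 80},{"tx": 0,"ty": 0,"tz": 0.02,"rx": 0,"ry": 0,"rz": 0,"gripper": 80},{"tx": 0,"ty": 0,"tz": 0.01,"rx": 0,"ry": 0,"rz": 0,"gripper": 80},{"tx": 0,"ty": 0,"tz": 0.003,"rx": 0,"ry": 0,"rz": 0,"gripper": 80},{"tx": 0,"ty": 0,"tz": 0,"rx": 0,"ry": 0,"rz": 0,"gripper": 80},{"tx": 0,"ty": 0,"tz": 0,"rx": 0,"ry": 0,"rz": 0,"gripper": 50},{"tx": 0,"ty": 0,"tz": 0,"rx": 0,"ry": 0,"rz": 0,"gripper": 50},{"tx": 0,"ty": 0,"tz": 0,"rx": 0,"ry": 0,"rz": 0,"gripper": 50},{"tx": 0,"ty": 0,"tz": 0,"rx": 0,"ry": 0,"rz": 0,"gripper": 50}]}}

```text
t: 9.47
tcp_pos: [0.4909, -0.3271, 0.0191]
ee_rot: [0.002, -0.019, 1.0, -0.001]
contact_force: [0.2, 0.6, 5.9]
gripper_width: 0.0589
gripper_force: 66.6
```

Request:
{"api": "jog_arm", "payload": {"targets": [{"tx": 0,"ty": 0,"tz": -0.015,"rx": 0,"ry": 0,"rz": 0,"gripper": 50},{"tx": 0,"ty": 0,"tz": -0.03,"rx": 0,"ry": 0,"rz": 0,"gripper": 50},{"tx": -0.0138,"ty": 0.0341,"tz": -0.02,"rx": 0,"ry": 0,"rz": 0,"gripper": 50},{"tx": -0.0138,"ty": 0.0341,"tz": -0.015,"rx": 0,"ry": 0,"rz": 0,"gripper": 50},{"tx": -0.0138,"ty": 0.0341,"tz": 0,"rx": 0,"ry": 0,"rz": 0,"gripper": 50},{"tx": -0.0138,"ty": 0.0341,"tz": 0,"rx": 0,"ry": 0,"rz": 0,"gripper": 50},{"tx": -0.0138,"ty": 0.0341,"tz": 0,"rx": 0,"ry": 0,"rz": 0,"gripper": 50},{"tx": -0.0138,"ty": 0.0341,"tz": 0,"rx": 0,"ry": 0,"rz": 0,"gripper": 50},{"tx": -0.0138,"ty": 0.0341,"tz": 0,"rx": 0,"ry": 0,"rz": 0,"gripper": 50},{"tx": -0.0138,"ty": 0.0341,"tz": 0,"rx": 0,"ry": 0,"rz": 0,"gripper": 50}]}}

```text
t: 10.3
tcp_pos: [0.5893, -0.0479, 0.0971]
ee_rot: [-0.0, -0.019, 1.0, 0.0]
contact_force: [0.2, -0.5, -4.2]
gripper_width: 0.059
gripper_force: 66.0
```

Request:
{"api": "jog_arm", "payload": {"targets": [{"tx": 0,"ty": 0,"tz": 0.02,"rx": 0,"ry": 0,"rz": 0,"gripper": 50},{"tx": 0,"ty": 0,"tz": 0.025,"rx": 0,"ry": 0,"rz": 0,"gripper": 50},{"tx": 0,"ty": 0,"tz": 0.02,"rx": 0,"ry": 0,"rz": 0,"gripper": 50},{"tx": 0,"ty": 0,"tz": 0.01,"rx": 0,"ry": 0,"rz": 0,"gripper": 50},{"tx": 0,"ty": 0,"tz": 0.005,"rx": 0,"ry": 0,"rz": 0,"gripper": 50},{"tx": 0,"ty": 0,"tz": 0.002,"rx": 0,"ry": 0,"rz": 0,"gripper": 50},{"tx": 0,"ty": 0,"tz": 0,"rx": 0,"ry": 0,"rz": 0,"gripper": 50},{"tx": 0,"ty": 0,"tz": 0,"rx": 0,"ry": 0,"rz": 0,"gripper": 50},{"tx": 0,"ty": 0,"tz": 0,"rx": 0,"ry": 0,"rz": 0,"gripper": 50},{"tx": 0,"ty": 0,"tz": 0,"rx": 0,"ry": 0,"rz": 0,"gripper": 50}]}}

```text
t: 11.13
tcp_pos: [0.5902, -0.0499, 0.0158]
ee_rot: [0.001, -0.019, 1.0, 0.0]
contact_force: [0.9, -0.1, -3.3]
gripper_width: 0.0589
gripper_force: 66.0
```

Request:
{"api": "jog_arm", "payload": {"targets": [{"tx": 0,"ty": 0,"tz": 0,"rx": 0,"ry": 0,"rz": 0,"gripper": 78},{"tx": 0,"ty": 0,"tz": 0,"rx": 0,"ry": 0,"rz": 0,"gripper": 78},{"tx": 0,"ty": 0,"tz": 0,"rx": 0,"ry": 0,"rz": 0,"gripper": 78},{"tx": 0,"ty": 0,"tz": -0.03,"rx": 0,"ry": 0,"rz": 0,"gripper": 78},{"tx": 0,"ty": 0,"tz": -0.035,"rx": 0,"ry": 0,"rz": 0,"gripper": 60},{"tx": 0.0111,"ty": -0.0363,"tz": -0.01,"rx": 0,"ry": 0,"rz": 0,"gripper": 48},{"tx": 0.0111,"ty": -0.0363,"tz": -0.01,"rx": 0,"ry": 0,"rz": 0,"gripper": 48},{"tx": 0.0111,"ty": -0.0363,"tz": -0.01,"rx": 0,"ry": 0,"rz": 0,"gripper": 48},{"tx": 0.0111,"ty": -0.0363,"tz": 0,"rx": 0,"ry": 0,"rz": 0,"gripper": 48},{"tx": 0.0111,"ty": -0.0363,"tz": 0,"rx": 0,"ry": 0,"rz": 0,"gripper": 48}]}}

```text
t: 11.97
tcp_pos: [0.5412, -0.235, 0.1117]
ee_rot: [0.002, -0.019, 1.0, -0.001]
contact_force: [0.8, -0.0, -0.0]
gripper_width: 0.0481
gripper_force: 0.0
```

Request:
{"api": "jog_arm", "payload": {"targets": [{"tx": 0.0111,"ty": -0.0363,"tz": 0,"rx": 0,"ry": 0,"rz": 0,"gripper": 48},{"tx": 0.0111,"ty": -0.0363,"tz": 0,"rx": 0,"ry": 0,"rz": 0,"gripper": 48},{"tx": 0.0111,"ty": -0.0363,"tz": 0,"rx": 0,"ry": 0,"rz": 0,"gripper": 48},{"tx": 0.0111,"ty": -0.0363,"tz": 0,"rx": 0,"ry": 0,"rz": 0,"gripper": 48},{"tx": 0.0111,"ty": -0.0363,"tz": 0,"rx": 0,"ry": 0,"rz": 0,"gripper": 48},{"tx": 0,"ty": 0,"tz": 0,"rx": 0,"ry": 0,"rz": 0,"gripper": 48},{"tx": 0,"ty": 0,"tz": 0,"rx": 0,"ry": 0,"rz": 0,"gripper": 48},{"tx": 0,"ty": 0,"tz": 0,"rx": 0,"ry": 0,"rz": 0,"gripper": 48},{"tx": 0,"ty": 0,"tz": 0,"rx": 0,"ry": 0,"rz": 0,"gripper": 48},{"tx": 0,"ty": 0,"tz": 0,"rx": 0,"ry": 0,"rz": 0,"gripper": 48}]}}

```text
t: 12.8
tcp_pos: [0.4925, -0.4151, 0.1101]
ee_rot: [0.0, -0.02, 1.0, 0.0]
contact_force: [0.0, 0.4, -0.0]
gripper_width: 0.0483
gripper_force: 0.0
```

```bash
python3 - <<'E'
from station import *
from h import *
s=get_state();m=camera_model("wrist");p,d=read_camera("wrist");cv2.imwrite("pics/w3.png",p[:,:,::-1])
X=cloud(d,m);z=X[...,2]
k=big((z>.02)&(z<.07)&(p.min(-1)>80)&(np.hypot(X[...,0]-.4935,X[...,1]+.416)<.06));P=X[k];print("rest",rect(P),P[:,2].max())
k=(z>.05)&(z<.07)&(p.min(-1)>80)&(np.hypot(X[...,0]-.4935,X[...,1]+.416)<.06);print("peak",np.median(X[k],0).round(4),k.sum())
c=rect(P)[0]/1000
print(s["tcp_pos"].round(4),s["joint_pos"].round(2),delta(s,[c[0],c[1],.030],down(182.5)))
E
```

```text
rest (array([ 494. , -417.9], dtype=float32), [21.6, 76.3], -87.04) 0.053933149385540474
peak [ 0.4937 -0.4177  0.0519] 476
[ 0.4925 -0.4151  0.1101] [-0.7   0.54 -0.06  0.97  0.   -0.74] (array([-1.3, -2.9, 80.1]), array([ 0.0004,  0.0001, -0.0026]))
```

View pics/w3.png

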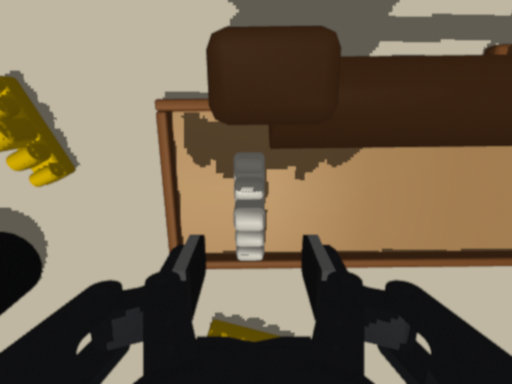

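The wrist view shows the white rest at (250,205) between the fingers; the yellow ones are outside the tray. I'll descend and grip it.

Request:
{"api": "jog_arm", "payload": {"targets": [{"tx": -0.001,"ty": -0.002,"tz": 0.02,"rx": 0,"ry": 0,"rz": 0,"gripper": 48},{"tx": 0,"ty": -0.001,"tz": 0.03,"rx": 0,"ry": 0,"rz": 0,"gripper": 48},{"tx": 0,"ty": 0,"tz": 0.02,"rx": 0,"ry": 0,"rz": 0,"gripper": 48},{"tx": 0,"ty": 0,"tz": 0.01,"rx": 0,"ry": 0,"rz": 0,"gripper": 48},{"tx": 0,"ty": 0,"tz": 0,"rx": 0,"ry": 0,"rz": 0,"gripper": 48},{"tx": 0,"ty": 0,"tz": 0,"rx": 0,"ry": 0,"rz": 0,"gripper": 10},{"tx": 0,"ty": 0,"tz": 0,"rx": 0,"ry": 0,"rz": 0,"gripper": 10},{"tx": 0,"ty": 0,"tz": 0,"rx": 0,"ry": 0,"rz": 0,"gripper": 10},{"tx": 0,"ty": 0,"tz": 0,"rx": 0,"ry": 0,"rz": 0,"gripper": 10},{"tx": 0,"ty": 0,"tz": 0,"rx": 0,"ry": 0,"rz": 0,"gripper": 10}]}}

```text
t: 13.68
tcp_pos: [0.4945, -0.4203, 0.0318]
ee_rot: [0.002, -0.019, 1.0, -0.001]
contact_force: [-0.0, -0.1, 5.4]
gripper_width: 0.02
gripper_force: 61.8
```

Request:
{"api": "jog_arm", "payload": {"targets": [{"tx": 0,"ty": 0,"tz": -0.02,"rx": 0,"ry": 0,"rz": 0,"gripper": 10},{"tx": 0,"ty": 0,"tz": -0.03,"rx": 0,"ry": 0,"rz": 0,"gripper": 10},{"tx": 0,"ty": 0.037,"tz": -0.01,"rx": 0,"ry": 0,"rz": 0,"gripper": 10},{"tx": 0,"ty": 0.037,"tz": -0.01,"rx": 0,"ry": 0,"rz": 0,"gripper": 10},{"tx": 0,"ty": 0.037,"tz": 0,"rx": 0,"ry": 0,"rz": 0,"gripper": 10},{"tx": 0,"ty": 0.037,"tz": 0,"rx": 0,"ry": 0,"rz": 0,"gripper": 10},{"tx": 0,"ty": 0.037,"tz": 0,"rx": 0,"ry": 0,"rz": 0,"gripper": 10},{"tx": 0,"ty": 0.037,"tz": 0,"rx": 0,"ry": 0,"rz": 0,"gripper": 10},{"tx": 0,"ty": 0.037,"tz": 0,"rx": 0,"ry": 0,"rz": 0,"gripper": 10},{"tx": 0,"ty": 0.037,"tz": 0,"rx": 0,"ry": 0,"rz": 0,"gripper": 10}]}}

```text
t: 14.52
tcp_pos: [0.4816, -0.1222, 0.1003]
ee_rot: [0.0, -0.019, 1.0, 0.0]
contact_force: [1.1, 0.3, -1.3]
gripper_width: 0.0202
gripper_force: 61.0
```

Request:
{"api": "jog_arm", "payload": {"targets": [{"tx": 0,"ty": 0.037,"tz": 0,"rx": 0,"ry": 0,"rz": 0,"gripper": 10},{"tx": 0,"ty": 0.037,"tz": 0,"rx": 0,"ry": 0,"rz": 0,"gripper": 10},{"tx": 0,"ty": 0,"tz": 0.02,"rx": 0,"ry": 0,"rz": 0,"gripper": 10},{"tx": 0,"ty": 0,"tz": 0.03,"rx": 0,"ry": 0,"rz": 0,"gripper": 10},{"tx": 0,"ty": 0,"tz": 0.015,"rx": 0,"ry": 0,"rz": 0,"gripper": 10},{"tx": 0,"ty": 0,"tz": 0.006,"rx": 0,"ry": 0,"rz": 0,"gripper": 10},{"tx": 0,"ty": 0,"tz": 0.002,"rx": 0,"ry": 0,"rz": 0,"gripper": 10},{"tx": 0,"ty": 0,"tz": 0,"rx": 0,"ry": 0,"rz": 0,"gripper": 10},{"tx": 0,"ty": 0,"tz": 0,"rx": 0,"ry": 0,"rz": 0,"gripper": 10},{"tx": 0,"ty": 0,"tz": 0,"rx": 0,"ry": 0,"rz": 0,"gripper": 10}]}}

```text
t: 15.35
tcp_pos: [0.4796, -0.05, 0.0278]
ee_rot: [0.001, -0.019, 1.0, 0.0]
contact_force: [-1.1, 0.7, 3.8]
gripper_width: 0.0201
gripper_force: 61.6
```

The rest is down on the mat; now release and lift clear towards the board.

Request:
{"api": "jog_arm", "payload": {"targets": [{"tx": 0,"ty": 0,"tz": 0,"rx": 0,"ry": 0,"rz": 0,"gripper": 48},{"tx": 0,"ty": 0,"tz": 0,"rx": 0,"ry": 0,"rz": 0,"gripper": 48},{"tx": 0,"ty": 0,"tz": 0,"rx": 0,"ry": 0,"rz": 0,"gripper": 48},{"tx": 0,"ty": 0,"tz": -0.03,"rx": 0,"ry": 0,"rz": 0,"gripper": 48},{"tx": 0,"ty": 0,"tz": -0.04,"rx": 0,"ry": 0,"rz": 0,"gripper": 48},{"tx": 0,"ty": 0,"tz": -0.04,"rx": 0,"ry": 0,"rz": 0.075,"gripper": 48},{"tx": 0,"ty": 0,"tz": -0.04,"rx": 0,"ry": 0,"rz": 0.075,"gripper": 48},{"tx": 0,"ty": 0,"tz": -0.04,"rx": 0,"ry": 0,"rz": 0.075,"gripper": 48},{"tx": 0,"ty": 0,"tz": -0.04,"rx": 0,"ry": 0,"rz": 0.075,"gripper": 48},{"tx": 0,"ty": 0,"tz": -0.04,"rx": 0,"ry": 0,"rz": 0.075,"gripper": 48}]}}

```text
t: 16.18
tcp_pos: [0.4789, -0.0498, 0.2993]
ee_rot: [0.001, 0.275, 0.961, 0.0]
contact_force: [-0.2, -0.5, 0.4]
gripper_width: 0.0479
gripper_force: 0.0
```

Request:
{"api": "jog_arm", "payload": {"targets": [{"tx": 0,"ty": 0,"tz": 0,"rx": 0,"ry": 0,"rz": 0.078,"gripper": 48},{"tx": 0,"ty": 0,"tz": 0,"rx": 0,"ry": 0,"rz": 0.078,"gripper": 48},{"tx": 0,"ty": 0,"tz": 0,"rx": 0,"ry": 0,"rz": 0.078,"gripper": 48},{"tx": 0,"ty": 0,"tz": 0,"rx": 0,"ry": 0,"rz": 0.078,"gripper": 48},{"tx": 0,"ty": 0,"tz": 0,"rx": 0,"ry": 0,"rz": 0.078,"gripper": 48},{"tx": 0,"ty": 0,"tz": 0,"rx": 0,"ry": 0,"rz": 0.078,"gripper": 48},{"tx": 0,"ty": 0,"tz": 0,"rx": 0,"ry": 0,"rz": 0.078,"gripper": 48},{"tx": 0,"ty": 0,"tz": 0,"rx": 0,"ry": 0,"rz": 0.078,"gripper": 48},{"tx": 0,"ty": 0,"tz": 0,"rx": 0,"ry": 0,"rz": 0,"gripper": 48},{"tx": 0,"ty": 0,"tz": 0,"rx": 0,"ry": 0,"rz": 0,"gripper": 48}]}}

```text
t: 17.02
tcp_pos: [0.4792, -0.0499, 0.297]
ee_rot: [0.0, 0.692, 0.722, 0.0]
contact_force: [-0.3, -0.4, 0.2]
gripper_width: 0.0482
gripper_force: 0.0
```

```bash
cat >>h.py <<'E'
def tilt(yaw,lean=30):
    r=Ro.from_euler("Z",yaw,degrees=True);l=np.radians(lean);S,C=np.sin(l),np.cos(l)
    y=r.apply([C,0,S]);z=r.apply([S,0,-C]);return Ro.from_matrix(np.stack([np.cross(y,z),y,z],1))
def inframe(v,yaw): return Ro.from_euler("Z",yaw,degrees=True).apply(v)
E
python3 - <<'E'
from station import *
from h import *
s=get_state();print(s["joint_pos"].round(2),s["tcp_pos"].round(4))
G=np.array([.4054,.3157,.2227]);R=tilt(2.4);pre=G-R.apply([0,0,.09])
print("pre",pre,delta(s,pre,R)[1],"shift after turning",R.inv().apply((pre-s["tcp_pos"])*1000).round(1))
m=camera_model("scene");p,d=read_camera("scene");X=cloud(d,m);z=X[...,2]
k=big((z>.06)&(z<.3)&(p.min(-1)>95)&(abs(X[...,0]-.45)<.12)&(abs(X[...,1]-.31)<.13));P=X[k];c=P.mean(0)
L=inframe(P-[.4748,.3186,0],-2.4)*1000;print("board in tray a: y",np.percentile(L[:,1],[.5,99.5]).round(1),"z max",L[:,2].max().round(1),"n",np.linalg.svd(P-c,full_matrices=False)[2][2].round(3),c.round(4))
p,d=read_camera("top");cv2.imwrite("pics/t2.png",p[100:300,60:300][:,:,::-1].repeat(2,0).repeat(2,1))
E
```

```text
[-0.1   0.17 -0.12  1.28  0.    1.42] [ 0.4792 -0.0499  0.297 ]
pre [0.36043947 0.3138156  0.30064229] [-3.331e-01 -2.000e-04  2.000e-04] shift after turning [368.3 -87.8 -54.9]
board in tray a: y [-88.1  68.6] z max 241.3 n [0.863 0.039 0.505] [0.4534 0.3078 0.1504]
```

View pics/t2.png

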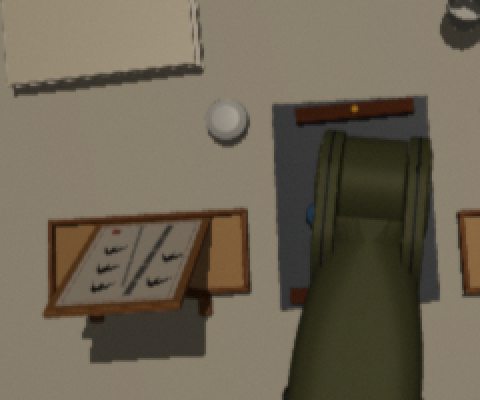

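The top picture shows the board still leaning in tray_a with its pale panel about 10 mm towards the mat; the paste box at (227,120) is clear. I'll turn the tool and go to the pre-grasp.

Request:
{"api": "jog_arm", "payload": {"targets": [{"tx": 0,"ty": 0,"tz": -0.011,"rx": -0.0666,"ry": 0,"rz": 0,"gripper": 48},{"tx": 0,"ty": 0,"tz": -0.011,"rx": -0.0666,"ry": 0,"rz": 0,"gripper": 48},{"tx": 0,"ty": 0,"tz": -0.011,"rx": -0.0666,"ry": 0,"rz": 0,"gripper": 48},{"tx": 0,"ty": 0,"tz": -0.011,"rx": -0.0666,"ry": 0,"rz": 0,"gripper": 48},{"tx": 0,"ty": 0,"tz": -0.011,"rx": -0.0666,"ry": 0,"rz": 0,"gripper": 48},{"tx": 0.0358,"ty": -0.0088,"tz": 0,"rx": 0,"ry": 0,"rz": 0,"gripper": 48},{"tx": 0.0358,"ty": -0.0088,"tz": 0,"rx": 0,"ry": 0,"rz": 0,"gripper": 48},{"tx": 0.0358,"ty": -0.0088,"tz": 0,"rx": 0,"ry": 0,"rz": 0,"gripper": 48},{"tx": 0.0358,"ty": -0.0088,"tz": 0,"rx": 0,"ry": 0,"rz": 0,"gripper": 48},{"tx": 0.0358,"ty": -0.0088,"tz": 0,"rx": 0,"ry": 0,"rz": 0,"gripper": 48}]}}

```text
t: 17.95
tcp_pos: [0.4218, 0.1279, 0.3288]
ee_rot: [0.18, 0.669, 0.696, 0.187]
contact_force: [0.4, 0.2, 0.0]
gripper_width: 0.0479
gripper_force: 0.0
```

Request:
{"api": "jog_arm", "payload": {"targets": [{"tx": 0.0358,"ty": -0.0088,"tz": 0,"rx": 0,"ry": 0,"rz": 0,"gripper": 48},{"tx": 0.0358,"ty": -0.0088,"tz": 0,"rx": 0,"ry": 0,"rz": 0,"gripper": 48},{"tx": 0.0358,"ty": -0.0088,"tz": 0,"rx": 0,"ry": 0,"rz": 0,"gripper": 48},{"tx": 0.0358,"ty": -0.0088,"tz": 0,"rx": 0,"ry": 0,"rz": 0,"gripper": 48},{"tx": 0.0358,"ty": -0.0088,"tz": 0,"rx": 0,"ry": 0,"rz": 0,"gripper": 48},{"tx": 0,"ty": 0,"tz": 0,"rx": 0,"ry": 0,"rz": 0,"gripper": 48},{"tx": 0,"ty": 0,"tz": 0,"rx": 0,"ry": 0,"rz": 0,"gripper": 48},{"tx": 0,"ty": 0,"tz": 0,"rx": 0,"ry": 0,"rz": 0,"gripper": 48},{"tx": 0,"ty": 0,"tz": 0,"rx": 0,"ry": 0,"rz": 0,"gripper": 48},{"tx": 0,"ty": 0,"tz": 0,"rx": 0,"ry": 0,"rz": 0,"gripper": 48}]}}

```text
t: 18.78
tcp_pos: [0.3781, 0.303, 0.3066]
ee_rot: [0.18, 0.67, 0.696, 0.187]
contact_force: [0.3, 0.5, -0.7]
gripper_width: 0.0478
gripper_force: 0.0
```

```bash
python3 - <<'E'
from station import *
from h import *
s=get_state();print(s["joint_pos"].round(2),s["tcp_pos"].round(4))
G=np.array([.4058,.3057,.2227]);R=tilt(2.4)
print(delta(s,G,R),"dist of TCP from face along n",(s["tcp_pos"]-[.4534,.3078,.1504])@R.as_matrix()[:,1]*1000)
p,d=read_camera("wrist");p2,_=read_camera("scene");cv2.imwrite("pics/w4.png",np.hstack([cv2.resize(p,(400,300)),cv2.resize(p2[60:210,240:440],(400,300))])[:,:,::-1])
p,d=read_camera("top");X=cloud(d,camera_model("top"));h=cv2.cvtColor(p,cv2.COLOR_RGB2HSV);z=X[...,2]
o=(X[...,1]>-.15)&(X[...,1]<.12)&(abs(X[...,0]-.55)<.12)
for n,k in(("drop",o&(abs(h[...,0].astype(int)-106)<14)&(h[...,1]>90)&(z>.012)&(z<.07)),("ink",o&(z>.015)&(z<.045)&(p.max(-1)<70)&(X[...,0]>.53)&(X[...,1]<.01)),("rest",o&(z>.015)&(z<.06)&(p.min(-1)>80))):
    print(n,k.sum(),rect(X[k]) if k.sum()>5 else "")
E
```

```text
[ 0.92 -0.08 -0.49  0.81 -0.4   2.39] [0.3781 0.303  0.3066]
(array([  1.6, -17.9,  86.6]), array([ 0.0001,  0.0013, -0.0025])) dist of TCP from face along n 12.741816289111142
drop 164 (array([533.3,  48.2], dtype=float32), [42.4, 45.1], -44.02)
ink 451 (array([590. , -50.5], dtype=float32), [59.8, 76.5], -86.54)
rest 114 (array([479.7, -50.7], dtype=float32), [19.5, 72.3], -88.0)
```

View pics/w4.png

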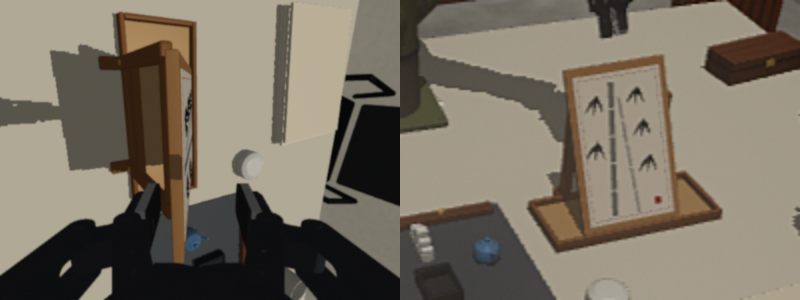

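Wrist view: the board's top edge (~172,150) lies between the fingers, left of their middle, which fits the computed −18 mm shift.

Request:
{"api": "jog_arm", "payload": {"targets": [{"tx": 0.001,"ty": -0.01,"tz": 0,"rx": 0,"ry": 0,"rz": 0,"gripper": 48},{"tx": 0.001,"ty": -0.008,"tz": 0.01,"rx": 0,"ry": 0,"rz": 0,"gripper": 48},{"tx": 0,"ty": 0,"tz": 0.025,"rx": 0,"ry": 0,"rz": 0,"gripper": 48},{"tx": 0,"ty": 0,"tz": 0.025,"rx": 0,"ry": 0,"rz": 0,"gripper": 48},{"tx": 0,"ty": 0,"tz": 0.02,"rx": 0,"ry": 0,"rz": 0,"gripper": 48},{"tx": 0,"ty": 0,"tz": 0.006,"rx": 0,"ry": 0,"rz": 0,"gripper": 48},{"tx": 0,"ty": 0,"tz": 0,"rx": 0,"ry": 0,"rz": 0,"gripper": 48},{"tx": 0,"ty": 0,"tz": 0,"rx": 0,"ry": 0,"rz": 0,"gripper": 48},{"tx": 0,"ty": 0,"tz": 0,"rx": 0,"ry": 0,"rz": 0,"gripper": 48},{"tx": 0,"ty": 0,"tz": 0,"rx": 0,"ry": 0,"rz": 0,"gripper": 48}]}}

```text
t: 19.77
tcp_pos: [0.4052, 0.3083, 0.2243]
ee_rot: [0.179, 0.669, 0.696, 0.188]
contact_force: [0.0, 0.7, 0.7]
gripper_width: 0.0477
gripper_force: 0.0
```

```bash
python3 - <<'E'
from station import *
from h import *
s=get_state()
G=np.array([.4058,.3057,.2227]);R=tilt(2.4)
print(s["contact_force"].round(1),delta(s,G,R),"dist of TCP from face along n",(s["tcp_pos"]-[.4534,.3078,.1504])@R.as_matrix()[:,1]*1000)
E
```

```text
[0.  0.7 0.7] (array([-2.6, -0.4,  1.7]), array([ 0.0009, -0.0004, -0.0018])) dist of TCP from face along n -4.748740021859112
```

Well centred. Close and let it settle.

Request:
{"api": "jog_arm", "payload": {"targets": [{"tx": 0,"ty": 0,"tz": 0,"rx": 0,"ry": 0,"rz": 0,"gripper": 0},{"tx": 0,"ty": 0,"tz": 0,"rx": 0,"ry": 0,"rz": 0,"gripper": 0},{"tx": 0,"ty": 0,"tz": 0,"rx": 0,"ry": 0,"rz": 0,"gripper": 0},{"tx": 0,"ty": 0,"tz": 0,"rx": 0,"ry": 0,"rz": 0,"gripper": 0},{"tx": 0,"ty": 0,"tz": 0,"rx": 0,"ry": 0,"rz": 0,"gripper": 0},{"tx": 0,"ty": 0,"tz": 0,"rx": 0,"ry": 0,"rz": 0,"gripper": 0},{"tx": 0,"ty": 0,"tz": 0,"rx": 0,"ry": 0,"rz": 0,"gripper": 0},{"tx": 0,"ty": 0,"tz": 0,"rx": 0,"ry": 0,"rz": 0,"gripper": 0},{"tx": 0,"ty": 0,"tz": 0,"rx": 0,"ry": 0,"rz": 0,"gripper": 0},{"tx": 0,"ty": 0,"tz": 0,"rx": 0,"ry": 0,"rz": 0,"gripper": 0}]}}

```text
t: 20.6
tcp_pos: [0.4051, 0.3079, 0.2235]
ee_rot: [0.179, 0.669, 0.696, 0.187]
contact_force: [-4.2, 0.3, 5.4]
gripper_width: 0.0095
gripper_force: 59.1
```

```bash
python3 - <<'E'
from station import *
from h import *
s=get_state();q=s["ee_rot"];R0=Ro.from_quat([q[1],q[2],q[3],q[0]])
print(s["tcp_pos"].round(4),s["gripper_width"],s["contact_force"].round(1))
# lift: world (+40 x fwd, 0, +130)
print("lift",R0.inv().apply([35,0,130]).round(1))
oa=np.array([.4748,.3186,0]);ob=np.array([.4777,-.3276,0])
loc=inframe(s["tcp_pos"]-oa,-2.4);print("local",loc.round(4))
loc[1]+=.010
goal=ob+inframe(loc,3.0);above=goal+[.035,0,.13]
print("goal",goal.round(4),"travel",R0.inv().apply((above-(s["tcp_pos"]+[.035,0,.13]))*1000).round(1))
print("turn by world yaw +0.6 in tool",R0.inv().apply([0,0,.6/90]).round(4))
np.save("goal.npy",np.r_[goal,(Ro.from_euler("Z",.6,degrees=True)*R0).as_quat()])
E
```

```text
[0.4051 0.3079 0.2235] 0.009484567293556121 [-4.2  0.3  5.4]
lift [ -1.3  95.3 -95. ]
local [-0.07   -0.0078  0.2235]
goal [ 0.4076 -0.3291  0.2235] travel [-636.5  -19.3  -11.8]
turn by world yaw +0.6 in tool [ 0.      0.0033 -0.0058]
```

Request:
{"api": "jog_arm", "payload": {"targets": [{"tx": 0,"ty": 0.0075,"tz": -0.013,"rx": 0,"ry": 0,"rz": 0,"gripper": 0},{"tx": 0,"ty": 0.0075,"tz": -0.013,"rx": 0,"ry": 0,"rz": 0,"gripper": 0},{"tx": 0,"ty": 0.02,"tz": -0.0173,"rx": 0,"ry": 0,"rz": 0,"gripper": 0},{"tx": 0,"ty": 0.02,"tz": -0.0173,"rx": 0,"ry": 0,"rz": 0,"gripper": 0},{"tx": 0,"ty": 0.02,"tz": -0.0173,"rx": 0,"ry": 0,"rz": 0,"gripper": 0},{"tx": 0,"ty": 0.02,"tz": -0.0173,"rx": 0,"ry": 0,"rz": 0,"gripper": 0},{"tx": -0.02,"ty": -0.001,"tz": 0,"rx": 0,"ry": 0,"rz": 0,"gripper": 0},{"tx": -0.03,"ty": -0.001,"tz": 0,"rx": 0,"ry": 0,"rz": 0,"gripper": 0},{"tx": -0.035,"ty": -0.001,"tz": -0.001,"rx": 0,"ry": 0,"rz": 0,"gripper": 0},{"tx": -0.035,"ty": -0.001,"tz": -0.001,"rx": 0,"ry": 0,"rz": 0,"gripper": 0}]}}

```text
t: 21.43
tcp_pos: [0.4384, 0.1875, 0.3501]
ee_rot: [0.178, 0.669, 0.698, 0.184]
contact_force: [1.4, -0.6, -2.6]
gripper_width: 0.0087
gripper_force: 59.3
```

Request:
{"api": "jog_arm", "payload": {"targets": [{"tx": -0.035,"ty": -0.001,"tz": -0.001,"rx": 0,"ry": 0,"rz": 0,"gripper": 0},{"tx": -0.035,"ty": -0.001,"tz": -0.001,"rx": 0,"ry": 0,"rz": 0,"gripper": 0},{"tx": -0.035,"ty": -0.001,"tz": -0.001,"rx": 0,"ry": 0,"rz": 0,"gripper": 0},{"tx": -0.035,"ty": -0.001,"tz": -0.001,"rx": 0,"ry": 0,"rz": 0,"gripper": 0},{"tx": -0.035,"ty": -0.001,"tz": -0.001,"rx": 0,"ry": 0,"rz": 0,"gripper": 0},{"tx": -0.035,"ty": -0.001,"tz": -0.001,"rx": 0,"ry": 0,"rz": 0,"gripper": 0},{"tx": -0.035,"ty": -0.001,"tz": -0.001,"rx": 0,"ry": 0,"rz": 0,"gripper": 0},{"tx": -0.035,"ty": -0.001,"tz": -0.001,"rx": 0,"ry": 0,"rz": 0,"gripper": 0},{"tx": -0.035,"ty": -0.001,"tz": -0.001,"rx": 0,"ry": 0,"rz": 0,"gripper": 0},{"tx": -0.035,"ty": -0.001,"tz": -0.001,"rx": 0,"ry": 0,"rz": 0,"gripper": 0}]}}

```text
t: 22.27
tcp_pos: [0.438, -0.163, 0.3542]
ee_rot: [0.178, 0.67, 0.696, 0.186]
contact_force: [1.5, 0.0, -3.3]
gripper_width: 0.0091
gripper_force: 59.4
```

Request:
{"api": "jog_arm", "payload": {"targets": [{"tx": -0.035,"ty": -0.001,"tz": 0,"rx": 0,"ry": 0.0016,"rz": -0.0029,"gripper": 0},{"tx": -0.035,"ty": -0.001,"tz": 0,"rx": 0,"ry": 0.0016,"rz": -0.0029,"gripper": 0},{"tx": -0.035,"ty": -0.001,"tz": 0,"rx": 0,"ry": 0,"rz": 0,"gripper": 0},{"tx": -0.03,"ty": -0.001,"tz": 0,"rx": 0,"ry": 0,"rz": 0,"gripper": 0},{"tx": -0.02,"ty": 0,"tz": 0,"rx": 0,"ry": 0,"rz": 0,"gripper": 0},{"tx": -0.01,"ty": 0,"tz": 0,"rx": 0,"ry": 0,"rz": 0,"gripper": 0},{"tx": 0,"ty": 0,"tz": 0,"rx": 0,"ry": 0,"rz": 0,"gripper": 0},{"tx": 0,"ty": 0,"tz": 0,"rx": 0,"ry": 0,"rz": 0,"gripper": 0},{"tx": 0,"ty": 0,"tz": 0,"rx": 0,"ry": 0,"rz": 0,"gripper": 0},{"tx": 0,"ty": 0,"tz": 0,"rx": 0,"ry": 0,"rz": 0,"gripper": 0}]}}

```text
t: 23.1
tcp_pos: [0.444, -0.3246, 0.354]
ee_rot: [0.178, 0.665, 0.7, 0.188]
contact_force: [-0.7, 0.6, -2.4]
gripper_width: 0.0094
gripper_force: 59.3
```

```bash
cat >b.py <<'E'
from station import *
from h import *
import sys
s=get_state();g=np.load("goal.npy");R=Ro.from_quat(g[3:])
print(s["tcp_pos"].round(4),s["joint_pos"].round(2),s["gripper_width"],"to goal",delta(s,g[:3],R))
print("via above 30mm/+6fwd",delta(s,g[:3]+[.006,0,.03],R))
p,d=read_camera("top");X=cloud(d,camera_model("top"));z=X[...,2]
k=big((z>.06)&(z<.45)&(p.min(-1)>80)&(abs(X[...,0]-.5)<.14)&(abs(X[...,1]+.33)<.13));P=X[k];c=P.mean(0);n=np.linalg.svd(P-c,full_matrices=False)[2][2];n*=np.sign(n[0])
print("normal",n.round(3),"lean",np.degrees(np.arcsin(n[2])).round(1),"yaw",np.degrees(np.arctan2(n[1],n[0])).round(1),c.round(4),len(P))
q=s["ee_rot"];print("tool y",Ro.from_quat([q[1],q[2],q[3],q[0]]).apply([0,1,0]).round(3),"face dist",((s["tcp_pos"]-c)@n*1000).round(1))
E
python3 b.py
```

```text
[ 0.444  -0.3246  0.354 ] [-0.85  0.03 -0.26  0.94  0.4   0.74] 0.009391904850884156 to goal (array([ -2.6, -96.8,  94.8]), array([-0.0007, -0.0003,  0.0008]))
via above 30mm/+6fwd (array([ -2.9, -76.6,  71.8]), array([-0.0007, -0.0003,  0.0008]))
normal [0.866 0.045 0.498] lean 29.9 yaw 3.0 [ 0.4995 -0.2902  0.2629] 1065
tool y [0.865 0.044 0.5  ] face dist -4.3
```

Request:
{"api": "jog_arm", "payload": {"targets": [{"tx": -0.0005,"ty": -0.0169,"tz": 0.0135,"rx": 0,"ry": 0,"rz": 0,"gripper": 0},{"tx": -0.0005,"ty": -0.0169,"tz": 0.0135,"rx": 0,"ry": 0,"rz": 0,"gripper": 0},{"tx": -0.0005,"ty": -0.0169,"tz": 0.0135,"rx": 0,"ry": 0,"rz": 0,"gripper": 0},{"tx": -0.0005,"ty": -0.0169,"tz": 0.0135,"rx": 0,"ry": 0,"rz": 0,"gripper": 0},{"tx": -0.0005,"ty": -0.0169,"tz": 0.0135,"rx": 0,"ry": 0,"rz": 0,"gripper": 0},{"tx": 0,"ty": 0,"tz": 0,"rx": 0,"ry": 0,"rz": 0,"gripper": 0},{"tx": 0,"ty": -0.0055,"tz": 0.0095,"rx": 0,"ry": 0,"rz": 0,"gripper": 0},{"tx": 0,"ty": -0.0055,"tz": 0.0095,"rx": 0,"ry": 0,"rz": 0,"gripper": 0},{"tx": 0,"ty": 0,"tz": 0,"rx": 0,"ry": 0,"rz": 0,"gripper": 0},{"tx": 0,"ty": 0,"tz": 0,"rx": 0,"ry": 0,"rz": 0,"gripper": 0}]}}

```text
t: 23.98
tcp_pos: [0.4054, -0.3303, 0.2323]
ee_rot: [0.179, 0.665, 0.7, 0.188]
contact_force: [0.6, 1.0, -2.8]
gripper_width: 0.0093
gripper_force: 59.4
```

```bash
python3 b.py; python3 - <<'E'
from station import *
from h import *
print(get_state()["contact_force"])
p,_=read_camera("scene");cv2.imwrite("pics/s2.png",cv2.resize(p[110:230,90:290],(800,480))[:,:,::-1])
E
```

```text
[ 0.4054 -0.3303  0.2323] [-0.93  0.06 -0.55  0.65  0.43  0.66] 0.009267718396964294 to goal (array([ 1.1, -2.5,  8.8]), array([-0.    ,  0.0003,  0.0007]))
via above 30mm/+6fwd (array([  0.8,  17.7, -14.2]), array([-0.    ,  0.0003,  0.0007]))
normal [0.867 0.039 0.497] lean 29.8 yaw 2.6 [ 0.4501 -0.2853  0.1592] 683
tool y [0.865 0.044 0.501] face dist -4.2
[-0.21113001 -0.17371327 -3.43666514]
```

View pics/s2.png

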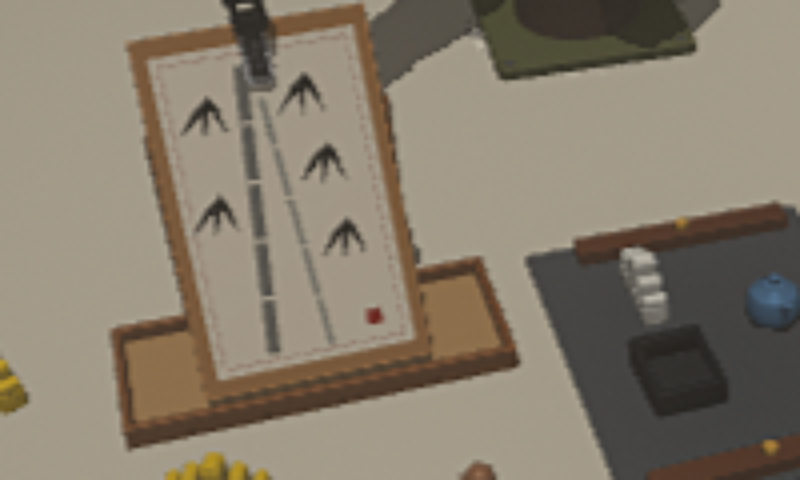

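The board is above tray_b, foot behind the front rim (~(320,385)), painted face out. I'll lower the last millimetres.

Request:
{"api": "jog_arm", "payload": {"targets": [{"tx": 0,"ty": -0.001,"tz": 0.003,"rx": 0,"ry": 0,"rz": 0,"gripper": 0},{"tx": 0,"ty": -0.001,"tz": 0.003,"rx": 0,"ry": 0,"rz": 0,"gripper": 0},{"tx": 0,"ty": 0,"tz": 0.002,"rx": 0,"ry": 0,"rz": 0,"gripper": 0},{"tx": 0,"ty": 0,"tz": 0,"rx": 0,"ry": 0,"rz": 0,"gripper": 0},{"tx": 0,"ty": 0,"tz": 0,"rx": 0,"ry": 0,"rz": 0,"gripper": 0},{"tx": 0,"ty": 0,"tz": 0,"rx": 0,"ry": 0,"rz": 0,"gripper": 0},{"tx": 0,"ty": 0,"tz": 0,"rx": 0,"ry": 0,"rz": 0,"gripper": 0},{"tx": 0,"ty": 0,"tz": 0,"rx": 0,"ry": 0,"rz": 0,"gripper": 0},{"tx": 0,"ty": 0,"tz": 0,"rx": 0,"ry": 0,"rz": 0,"gripper": 0},{"tx": 0,"ty": 0,"tz": 0,"rx": 0,"ry": 0,"rz": 0,"gripper": 0}]}}

```text
t: 24.92
tcp_pos: [0.4075, -0.3309, 0.224]
ee_rot: [0.179, 0.666, 0.7, 0.188]
contact_force: [-0.2, 1.9, 1.1]
gripper_width: 0.0093
gripper_force: 60.2
```

```bash
python3 b.py
```

```text
[ 0.4075 -0.3309  0.224 ] [-0.93  0.07 -0.56  0.62  0.43  0.66] 0.009334101547012747 to goal (array([ 1.8, -0. ,  0.5]), array([0.0002, 0.0008, 0.0004]))
via above 30mm/+6fwd (array([  1.5,  20.2, -22.4]), array([0.0002, 0.0008, 0.0004]))
normal [0.866 0.037 0.499] lean 29.9 yaw 2.5 [ 0.4508 -0.2866  0.1538] 653
tool y [0.865 0.043 0.501] face dist -4.1
```

Request:
{"api": "jog_arm", "payload": {"targets": [{"tx": 0,"ty": 0,"tz": 0,"rx": 0,"ry": 0,"rz": 0,"gripper": 20},{"tx": 0,"ty": 0,"tz": 0,"rx": 0,"ry": 0,"rz": 0,"gripper": 40},{"tx": 0,"ty": 0,"tz": 0,"rx": 0,"ry": 0,"rz": 0,"gripper": 48},{"tx": 0,"ty": 0,"tz": 0,"rx": 0,"ry": 0,"rz": 0,"gripper": 48},{"tx": 0,"ty": 0,"tz": -0.015,"rx": 0,"ry": 0,"rz": 0,"gripper": 48},{"tx": 0,"ty": 0,"tz": -0.025,"rx": 0,"ry": 0,"rz": 0,"gripper": 48},{"tx": 0,"ty": 0,"tz": -0.035,"rx": 0,"ry": 0,"rz": 0,"gripper": 48},{"tx": 0,"ty": 0,"tz": -0.035,"rx": 0,"ry": 0,"rz": 0,"gripper": 48},{"tx": 0,"ty": 0,"tz": -0.01,"rx": 0,"ry": 0,"rz": 0,"gripper": 48},{"tx": 0,"ty": 0,"tz": 0,"rx": 0,"ry": 0,"rz": 0,"gripper": 48}]}}

```text
t: 25.8
tcp_pos: [0.3473, -0.3356, 0.3309]
ee_rot: [0.181, 0.666, 0.699, 0.186]
contact_force: [0.3, -0.4, 0.6]
gripper_width: 0.0483
gripper_force: 0.0
```

```bash
cat >brd.py <<'E'
from station import *
from h import *
p,d=read_camera("scene");X=cloud(d,camera_model("scene"));z=X[...,2]
k=big((z>.03)&(z<.3)&(p.min(-1)>95)&(abs(X[...,0]-.46)<.14)&(abs(X[...,1]+.33)<.13));P=X[k];c=P.mean(0);n=np.linalg.svd(P-c,full_matrices=False)[2][2];n*=np.sign(n[0])
L=inframe(P-[.4777,-.3276,0],-3)*1000;l=inframe(n,-3);cl=L.mean(0)
print("board lean",np.degrees(np.arcsin(n[2])).round(1),"yaw rel",np.degrees(np.arctan2(l[1],l[0])).round(1),"y",np.percentile(L[:,1],[.5,99.5]).round(1),"zmax",L[:,2].max().round(1),"face x at z=10.5",(cl[0]+(cl[2]-10.5)*l[2]/l[0]).round(1))
E
python3 brd.py;python3 - <<'E'
from station import *
from h import *
s=get_state();R=down(182.5);print(s["joint_pos"].round(2),s["tcp_pos"],s["contact_force"].round(1))
print(delta(s,[.4,0,.3],R)[1],"level tool (x=+y,y=+x) yaw 93, turn", delta(s,[0,0,0],down(93))[1])
E
```

```text
board lean 30.1 yaw rel 0.0 y [-78.5  76.5] zmax 244.0 face x at z=10.5 59.5
[-1.05 -0.04 -0.38  0.97  0.46  0.53] [ 0.3472414  -0.33481651  0.32879581] [ 0.3 -0.1 -1.5]
[ 0.2608  0.2625 -0.9715] level tool (x=+y,y=+x) yaw 93, turn [ 0.3341  0.0025 -0.002 ]
```

The board leans at 30.1°, square and centred in tray_b. I'll level and half-turn the tool for the dropper.

Request:
{"api": "jog_arm", "payload": {"targets": [{"tx": 0,"ty": 0,"tz": 0,"rx": 0.0668,"ry": 0,"rz": 0,"gripper": 60},{"tx": 0,"ty": 0,"tz": 0,"rx": 0.0668,"ry": 0,"rz": 0,"gripper": 60},{"tx": 0,"ty": 0,"tz": 0,"rx": 0.0668,"ry": 0,"rz": 0,"gripper": 60},{"tx": 0,"ty": 0,"tz": 0,"rx": 0.0668,"ry": 0,"rz": 0,"gripper": 60},{"tx": 0,"ty": 0,"tz": 0,"rx": 0.0668,"ry": 0,"rz": 0,"gripper": 60},{"tx": 0,"ty": 0,"tz": 0,"rx": 0,"ry": 0,"rz": -0.0765,"gripper": 65},{"tx": 0,"ty": 0,"tz": 0,"rx": 0,"ry": 0,"rz": -0.0765,"gripper": 65},{"tx": 0,"ty": 0,"tz": 0,"rx": 0,"ry": 0,"rz": -0.0765,"gripper": 65},{"tx": 0,"ty": 0,"tz": 0,"rx": 0,"ry": 0,"rz": -0.0765,"gripper": 65},{"tx": 0,"ty": 0,"tz": 0,"rx": 0,"ry": 0,"rz": -0.0765,"gripper": 65}]}}

```text
t: 26.68
tcp_pos: [0.3475, -0.333, 0.3251]
ee_rot: [-0.002, 0.441, 0.898, 0.0]
contact_force: [0.2, 0.4, -0.2]
gripper_width: 0.0651
gripper_force: 0.0
```

Request:
{"api": "jog_arm", "payload": {"targets": [{"tx": 0,"ty": 0,"tz": 0,"rx": 0,"ry": 0,"rz": -0.0765,"gripper": 65},{"tx": 0,"ty": 0,"tz": 0,"rx": 0,"ry": 0,"rz": -0.0765,"gripper": 65},{"tx": 0,"ty": 0,"tz": 0,"rx": 0,"ry": 0,"rz": -0.0765,"gripper": 65},{"tx": 0,"ty": 0,"tz": 0,"rx": 0,"ry": 0,"rz": -0.0765,"gripper": 65},{"tx": 0,"ty": 0,"tz": 0,"rx": 0,"ry": 0,"rz": -0.0765,"gripper": 65},{"tx": 0,"ty": 0,"tz": 0,"rx": 0,"ry": 0,"rz": -0.0765,"gripper": 65},{"tx": 0,"ty": 0,"tz": 0,"rx": 0,"ry": 0,"rz": -0.0765,"gripper": 65},{"tx": 0,"ty": 0,"tz": 0,"rx": 0,"ry": 0,"rz": -0.0765,"gripper": 65},{"tx": 0,"ty": 0,"tz": 0,"rx": 0,"ry": 0,"rz": 0,"gripper": 65},{"tx": 0,"ty": 0,"tz": 0,"rx": 0,"ry": 0,"rz": 0,"gripper": 65}]}}

```text
t: 27.52
tcp_pos: [0.3473, -0.3332, 0.3259]
ee_rot: [-0.001, -0.019, 1.0, 0.001]
contact_force: [-0.1, 0.3, -0.4]
gripper_width: 0.0651
gripper_force: 0.0
```

```bash
python3 - <<'E'
from station import *
from h import *
s=get_state();print(s["joint_pos"].round(2),s["tcp_pos"].round(4),delta(s,[.533,.0478,.15],down(182.4)))
E
```

```text
[-0.76  0.16 -0.05  1.36 -0.   -0.8 ] [ 0.3473 -0.3332  0.3259] (array([-200.8,  373.2,  176. ]), array([ 0.0012, -0.0019, -0.0021]))
```

Request:
{"api": "jog_arm", "payload": {"targets": [{"tx": -0.0183,"ty": 0.0339,"tz": 0,"rx": 0,"ry": 0,"rz": 0,"gripper": 65},{"tx": -0.0183,"ty": 0.0339,"tz": 0,"rx": 0,"ry": 0,"rz": 0,"gripper": 65},{"tx": -0.0183,"ty": 0.0339,"tz": 0,"rx": 0,"ry": 0,"rz": 0,"gripper": 65},{"tx": -0.0183,"ty": 0.0339,"tz": 0,"rx": 0,"ry": 0,"rz": 0,"gripper": 65},{"tx": -0.0183,"ty": 0.0339,"tz": 0,"rx": 0,"ry": 0,"rz": 0,"gripper": 65},{"tx": -0.0183,"ty": 0.0339,"tz": 0,"rx": 0,"ry": 0,"rz": 0,"gripper": 65},{"tx": -0.0183,"ty": 0.0339,"tz": 0,"rx": 0,"ry": 0,"rz": 0,"gripper": 65},{"tx": -0.0183,"ty": 0.0339,"tz": 0,"rx": 0,"ry": 0,"rz": 0,"gripper": 65},{"tx": -0.0183,"ty": 0.0339,"tz": 0,"rx": 0,"ry": 0,"rz": 0,"gripper": 65},{"tx": -0.0183,"ty": 0.0339,"tz": 0,"rx": 0,"ry": 0,"rz": 0,"gripper": 65}]}}

```text
t: 28.35
tcp_pos: [0.5165, 0.0147, 0.3265]
ee_rot: [-0.001, -0.019, 1.0, -0.0]
contact_force: [0.3, -1.3, -0.4]
gripper_width: 0.065
gripper_force: 0.0
```

Request:
{"api": "jog_arm", "payload": {"targets": [{"tx": -0.0183,"ty": 0.0339,"tz": 0,"rx": 0,"ry": 0,"rz": 0,"gripper": 65},{"tx": 0,"ty": 0,"tz": 0.036,"rx": 0,"ry": 0,"rz": 0,"gripper": 65},{"tx": 0,"ty": 0,"tz": 0.036,"rx": 0,"ry": 0,"rz": 0,"gripper": 65},{"tx": 0,"ty": 0,"tz": 0.036,"rx": 0,"ry": 0,"rz": 0,"gripper": 65},{"tx": 0,"ty": 0,"tz": 0.036,"rx": 0,"ry": 0,"rz": 0,"gripper": 65},{"tx": 0,"ty": 0,"tz": 0.036,"rx": 0,"ry": 0,"rz": 0,"gripper": 65},{"tx": 0,"ty": 0,"tz": 0.026,"rx": 0,"ry": 0,"rz": 0,"gripper": 65},{"tx": 0,"ty": 0,"tz": 0,"rx": 0,"ry": 0,"rz": 0,"gripper": 65},{"tx": 0,"ty": 0,"tz": 0,"rx": 0,"ry": 0,"rz": 0,"gripper": 65},{"tx": 0,"ty": 0,"tz": 0,"rx": 0,"ry": 0,"rz": 0,"gripper": 65}]}}

```text
t: 29.18
tcp_pos: [0.5338, 0.0473, 0.1224]
ee_rot: [0.0, -0.02, 1.0, 0.0]
contact_force: [0.6, -0.3, 1.0]
gripper_width: 0.065
gripper_force: 0.0
```

```bash
python3 - <<'E'
from station import *
from h import *
s=get_state();m=camera_model("wrist");p,d=read_camera("wrist");cv2.imwrite("pics/w5.png",p[:,:,::-1])
X=cloud(d,m);z=X[...,2];h=cv2.cvtColor(p,cv2.COLOR_RGB2HSV)
k=big((abs(h[...,0].astype(int)-106)<14)&(h[...,1]>100)&(z>.012)&(z<.07))
P=X[k];t=P[P[:,2]>.043];print(rect(P),"knob",np.median(t,0).round(4),len(t))
print(s["tcp_pos"].round(4),delta(s,[.5335,.0475,.020],down(182.4)))
E
```

```text
(array([534.8,  46. ], dtype=float32), [42.6, 49.8], 59.29) knob [0.532  0.0479 0.0463] 150
[0.5338 0.0473 0.1224] (array([  0.4,   0.2, 102.4]), array([ 0.    ,  0.0003, -0.0012]))
```

Request:
{"api": "jog_arm", "payload": {"targets": [{"tx": 0,"ty": 0,"tz": 0.03,"rx": 0,"ry": 0,"rz": 0,"gripper": 65},{"tx": 0,"ty": 0,"tz": 0.03,"rx": 0,"ry": 0,"rz": 0,"gripper": 65},{"tx": 0,"ty": 0,"tz": 0.025,"rx": 0,"ry": 0,"rz": 0,"gripper": 65},{"tx": 0,"ty": 0,"tz": 0.013,"rx": 0,"ry": 0,"rz": 0,"gripper": 65},{"tx": 0,"ty": 0,"tz": 0.004,"rx": 0,"ry": 0,"rz": 0,"gripper": 65},{"tx": 0,"ty": 0,"tz": 0,"rx": 0,"ry": 0,"rz": 0,"gripper": 65},{"tx": 0,"ty": 0,"tz": 0,"rx": 0,"ry": 0,"rz": 0,"gripper": 35},{"tx": 0,"ty": 0,"tz": 0,"rx": 0,"ry": 0,"rz": 0,"gripper": 35},{"tx": 0,"ty": 0,"tz": 0,"rx": 0,"ry": 0,"rz": 0,"gripper": 35},{"tx": 0,"ty": 0,"tz": 0,"rx": 0,"ry": 0,"rz": 0,"gripper": 35}]}}

```text
t: 30.07
tcp_pos: [0.5347, 0.0474, 0.0218]
ee_rot: [0.002, -0.02, 1.0, 0.0]
contact_force: [-0.8, -0.3, 5.2]
gripper_width: 0.0427
gripper_force: 60.2
```

Request:
{"api": "jog_arm", "payload": {"targets": [{"tx": 0,"ty": 0,"tz": -0.02,"rx": 0,"ry": 0,"rz": 0,"gripper": 35},{"tx": 0,"ty": 0,"tz": -0.03,"rx": 0,"ry": 0,"rz": 0,"gripper": 35},{"tx": 0.0035,"ty": 0.0358,"tz": -0.015,"rx": 0,"ry": 0,"rz": 0,"gripper": 35},{"tx": 0.0035,"ty": 0.0358,"tz": -0.015,"rx": 0,"ry": 0,"rz": 0,"gripper": 35},{"tx": 0.0035,"ty": 0.0358,"tz": 0,"rx": 0,"ry": 0,"rz": 0,"gripper": 35},{"tx": 0.0035,"ty": 0.0358,"tz": 0,"rx": 0,"ry": 0,"rz": 0,"gripper": 35},{"tx": 0.0035,"ty": 0.0358,"tz": 0,"rx": 0,"ry": 0,"rz": 0,"gripper": 35},{"tx": 0.0035,"ty": 0.0358,"tz": 0,"rx": 0,"ry": 0,"rz": 0,"gripper": 35},{"tx": 0.0035,"ty": 0.0358,"tz": 0,"rx": 0,"ry": 0,"rz": 0,"gripper": 35},{"tx": 0.0035,"ty": 0.0358,"tz": 0,"rx": 0,"ry": 0,"rz": 0,"gripper": 35}]}}

```text
t: 30.9
tcp_pos: [0.4932, 0.3343, 0.101]
ee_rot: [0.001, -0.021, 1.0, 0.001]
contact_force: [0.2, -0.3, -1.2]
gripper_width: 0.0426
gripper_force: 61.5
```

Request:
{"api": "jog_arm", "payload": {"targets": [{"tx": 0.0035,"ty": 0.0358,"tz": 0,"rx": 0,"ry": 0,"rz": 0,"gripper": 35},{"tx": 0.0035,"ty": 0.0358,"tz": 0,"rx": 0,"ry": 0,"rz": 0,"gripper": 35},{"tx": 0,"ty": 0,"tz": 0.02,"rx": 0,"ry": 0,"rz": 0,"gripper": 35},{"tx": 0,"ty": 0,"tz": 0.03,"rx": 0,"ry": 0,"rz": 0,"gripper": 35},{"tx": 0,"ty": 0,"tz": 0.015,"rx": 0,"ry": 0,"rz": 0,"gripper": 35},{"tx": 0,"ty": 0,"tz": 0.005,"rx": 0,"ry": 0,"rz": 0,"gripper": 35},{"tx": 0,"ty": 0,"tz": 0,"rx": 0,"ry": 0,"rz": 0,"gripper": 35},{"tx": 0,"ty": 0,"tz": 0,"rx": 0,"ry": 0,"rz": 0,"gripper": 35},{"tx": 0,"ty": 0,"tz": 0,"rx": 0,"ry": 0,"rz": 0,"gripper": 35},{"tx": 0,"ty": 0,"tz": 0,"rx": 0,"ry": 0,"rz": 0,"gripper": 35}]}}

```text
t: 31.73
tcp_pos: [0.4844, 0.4041, 0.0311]
ee_rot: [0.001, -0.02, 1.0, 0.001]
contact_force: [0.5, -0.1, -1.0]
gripper_width: 0.0427
gripper_force: 61.5
```

Request:
{"api": "jog_arm", "payload": {"targets": [{"tx": 0,"ty": 0,"tz": 0.003,"rx": 0,"ry": 0,"rz": 0,"gripper": 35},{"tx": 0,"ty": 0,"tz": 0.002,"rx": 0,"ry": 0,"rz": 0,"gripper": 35},{"tx": 0,"ty": 0,"tz": 0,"rx": 0,"ry": 0,"rz": 0,"gripper": 35},{"tx": 0,"ty": 0,"tz": 0,"rx": 0,"ry": 0,"rz": 0,"gripper": 65},{"tx": 0,"ty": 0,"tz": 0,"rx": 0,"ry": 0,"rz": 0,"gripper": 65},{"tx": 0,"ty": 0,"tz": 0,"rx": 0,"ry": 0,"rz": 0,"gripper": 65},{"tx": 0,"ty": 0,"tz": -0.03,"rx": 0,"ry": 0,"rz": 0,"gripper": 65},{"tx": 0,"ty": 0,"tz": -0.035,"rx": 0,"ry": 0,"rz": 0,"gripper": 65},{"tx": 0,"ty": 0,"tz": -0.02,"rx": 0,"ry": 0,"rz": 0,"gripper": 48},{"tx": 0.002,"ty": -0.0378,"tz": 0,"rx": 0,"ry": 0,"rz": 0,"gripper": 48}]}}

```text
t: 32.57
tcp_pos: [0.4874, 0.3735, 0.1149]
ee_rot: [0.005, -0.023, 1.0, 0.006]
contact_force: [2.8, 1.3, -0.4]
gripper_width: 0.0482
gripper_force: 0.0
```

Request:
{"api": "jog_arm", "payload": {"targets": [{"tx": 0.002,"ty": -0.0378,"tz": 0,"rx": 0,"ry": 0,"rz": 0,"gripper": 48},{"tx": 0.002,"ty": -0.0378,"tz": 0,"rx": 0,"ry": 0,"rz": 0,"gripper": 48},{"tx": 0.002,"ty": -0.0378,"tz": 0,"rx": 0,"ry": 0,"rz": 0,"gripper": 48},{"tx": 0.002,"ty": -0.0378,"tz": 0,"rx": 0,"ry": 0,"rz": 0,"gripper": 48},{"tx": 0.002,"ty": -0.0378,"tz": 0,"rx": 0,"ry": 0,"rz": 0,"gripper": 48},{"tx": 0.002,"ty": -0.0378,"tz": 0,"rx": 0,"ry": 0,"rz": 0,"gripper": 48},{"tx": 0.002,"ty": -0.0378,"tz": 0,"rx": 0,"ry": 0,"rz": 0,"gripper": 48},{"tx": 0.002,"ty": -0.0378,"tz": 0,"rx": 0,"ry": 0,"rz": 0,"gripper": 48},{"tx": 0.002,"ty": -0.0378,"tz": 0,"rx": 0,"ry": 0,"rz": 0,"gripper": 48},{"tx": 0.002,"ty": -0.0378,"tz": 0,"rx": 0,"ry": 0,"rz": 0,"gripper": 48}]}}

```text
t: 33.4
tcp_pos: [0.4779, -0.0147, 0.1093]
ee_rot: [-0.0, -0.021, 1.0, -0.0]
contact_force: [-0.1, 0.6, -0.0]
gripper_width: 0.048
gripper_force: 0.0
```

Request:
{"api": "jog_arm", "payload": {"targets": [{"tx": 0.002,"ty": -0.0378,"tz": 0,"rx": 0,"ry": 0,"rz": 0,"gripper": 48},{"tx": 0,"ty": 0,"tz": 0,"rx": 0,"ry": 0,"rz": 0,"gripper": 48},{"tx": 0,"ty": 0,"tz": 0,"rx": 0,"ry": 0,"rz": 0,"gripper": 48},{"tx": 0,"ty": 0,"tz": 0,"rx": 0,"ry": 0,"rz": 0,"gripper": 48},{"tx": 0,"ty": 0,"tz": 0,"rx": 0,"ry": 0,"rz": 0,"gripper": 48},{"tx": 0,"ty": 0,"tz": 0,"rx": 0,"ry": 0,"rz": 0,"gripper": 48},{"tx": 0,"ty": 0,"tz": 0,"rx": 0,"ry": 0,"rz": 0,"gripper": 48},{"tx": 0,"ty": 0,"tz": 0,"rx": 0,"ry": 0,"rz": 0,"gripper": 48},{"tx": 0,"ty": 0,"tz": 0,"rx": 0,"ry": 0,"rz": 0,"gripper": 48},{"tx": 0,"ty": 0,"tz": 0,"rx": 0,"ry": 0,"rz": 0,"gripper": 48}]}}

```text
t: 34.23
tcp_pos: [0.4778, -0.0504, 0.1093]
ee_rot: [-0.001, -0.021, 1.0, -0.0]
contact_force: [-0.5, 0.1, 0.2]
gripper_width: 0.048
gripper_force: 0.0
```

```bash
python3 - <<'E'
from station import *
from h import *
s=get_state();m=camera_model("wrist");p,d=read_camera("wrist");X=cloud(d,m);z=X[...,2]
k=big((z>.02)&(z<.07)&(p.min(-1)>80)&(np.hypot(X[...,0]-.4797,X[...,1]+.05)<.06));P=X[k];c=rect(P)[0]/1000;print("rest",rect(P))
print(s["tcp_pos"].round(4),delta(s,[c[0],c[1],.0275],down(182.4)))
p,d=read_camera("top");X=cloud(d,camera_model("top"));h=cv2.cvtColor(p,cv2.COLOR_RGB2HSV);z=X[...,2]
k=(abs(h[...,0].astype(int)-106)<14)&(h[...,1]>90)&(z>.012)&(z<.07)&(abs(X[...,1]-.4)<.06)&(abs(X[...,0]-.48)<.06)
P=X[k];print("dropper in a",len(P),(inframe(np.median(P,0)-[.4748,.3186,0],-2.4)*1000).round(1),P[:,2].max())
E
```

```text
rest (array([479.4, -49.8], dtype=float32), [20.9, 76.3], -87.94)
[ 0.4778 -0.0504  0.1093] (array([-1.7,  0.5, 81.8]), array([-0.    , -0.0008,  0.0001]))
dropper in a 138 [10.3 78.9 39.7] 0.054582326539624616
```

Request:
{"api": "jog_arm", "payload": {"targets": [{"tx": -0.0017,"ty": 0.0005,"tz": 0.03,"rx": 0,"ry": 0,"rz": 0,"gripper": 48},{"tx": 0,"ty": 0,"tz": 0.03,"rx": 0,"ry": 0,"rz": 0,"gripper": 48},{"tx": 0,"ty": 0,"tz": 0.015,"rx": 0,"ry": 0,"rz": 0,"gripper": 48},{"tx": 0,"ty": 0,"tz": 0.007,"rx": 0,"ry": 0,"rz": 0,"gripper": 48},{"tx": 0,"ty": 0,"tz": 0,"rx": 0,"ry": 0,"rz": 0,"gripper": 48},{"tx": 0,"ty": 0,"tz": 0,"rx": 0,"ry": 0,"rz": 0,"gripper": 10},{"tx": 0,"ty": 0,"tz": 0,"rx": 0,"ry": 0,"rz": 0,"gripper": 10},{"tx": 0,"ty": 0,"tz": 0,"rx": 0,"ry": 0,"rz": 0,"gripper": 10},{"tx": 0,"ty": 0,"tz": 0,"rx": 0,"ry": 0,"rz": 0,"gripper": 10},{"tx": 0,"ty": 0,"tz": 0,"rx": 0,"ry": 0,"rz": 0,"gripper": 10}]}}

```text
t: 35.17
tcp_pos: [0.4807, -0.0504, 0.0286]
ee_rot: [0.001, -0.021, 1.0, -0.0]
contact_force: [-1.0, 0.4, 6.6]
gripper_width: 0.0199
gripper_force: 60.7
```

Request:
{"api": "jog_arm", "payload": {"targets": [{"tx": 0,"ty": 0,"tz": -0.02,"rx": 0,"ry": 0,"rz": 0,"gripper": 10},{"tx": 0,"ty": 0,"tz": -0.03,"rx": 0,"ry": 0,"rz": 0,"gripper": 10},{"tx": -0.0023,"ty": 0.0368,"tz": -0.015,"rx": 0,"ry": 0,"rz": 0,"gripper": 10},{"tx": -0.0023,"ty": 0.0368,"tz": -0.015,"rx": 0,"ry": 0,"rz": 0,"gripper": 10},{"tx": -0.0023,"ty": 0.0368,"tz": 0,"rx": 0,"ry": 0,"rz": 0,"gripper": 10},{"tx": -0.0023,"ty": 0.0368,"tz": 0,"rx": 0,"ry": 0,"rz": 0,"gripper": 10},{"tx": -0.0023,"ty": 0.0368,"tz": 0,"rx": 0,"ry": 0,"rz": 0,"gripper": 10},{"tx": -0.0023,"ty": 0.0368,"tz": 0,"rx": 0,"ry": 0,"rz": 0,"gripper": 10},{"tx": -0.0023,"ty": 0.0368,"tz": 0,"rx": 0,"ry": 0,"rz": 0,"gripper": 10},{"tx": -0.0023,"ty": 0.0368,"tz": 0,"rx": 0,"ry": 0,"rz": 0,"gripper": 10}]}}

```text
t: 36.0
tcp_pos: [0.4854, 0.2464, 0.1075]
ee_rot: [-0.0, -0.021, 1.0, -0.0]
contact_force: [0.7, -0.3, -1.4]
gripper_width: 0.0203
gripper_force: 59.9
```

Request:
{"api": "jog_arm", "payload": {"targets": [{"tx": -0.0023,"ty": 0.0368,"tz": 0,"rx": 0,"ry": 0,"rz": 0,"gripper": 10},{"tx": -0.0023,"ty": 0.0368,"tz": 0,"rx": 0,"ry": 0,"rz": 0,"gripper": 10},{"tx": 0,"ty": 0,"tz": 0.02,"rx": 0,"ry": 0,"rz": 0,"gripper": 10},{"tx": 0,"ty": 0,"tz": 0.03,"rx": 0,"ry": 0,"rz": 0,"gripper": 10},{"tx": 0,"ty": 0,"tz": 0.015,"rx": 0,"ry": 0,"rz": 0,"gripper": 10},{"tx": 0,"ty": 0,"tz": 0.005,"rx": 0,"ry": 0,"rz": 0,"gripper": 10},{"tx": 0,"ty": 0,"tz": 0,"rx": 0,"ry": 0,"rz": 0,"gripper": 10},{"tx": 0,"ty": 0,"tz": 0,"rx": 0,"ry": 0,"rz": 0,"gripper": 10},{"tx": 0,"ty": 0,"tz": 0,"rx": 0,"ry": 0,"rz": 0,"gripper": 10},{"tx": 0,"ty": 0,"tz": 0,"rx": 0,"ry": 0,"rz": 0,"gripper": 10}]}}

```text
t: 36.83
tcp_pos: [0.4885, 0.3189, 0.0388]
ee_rot: [0.001, -0.02, 1.0, 0.001]
contact_force: [0.7, -1.1, -1.1]
gripper_width: 0.0201
gripper_force: 59.9
```

Request:
{"api": "jog_arm", "payload": {"targets": [{"tx": 0,"ty": 0,"tz": 0.004,"rx": 0,"ry": 0,"rz": 0,"gripper": 10},{"tx": 0,"ty": 0,"tz": 0.002,"rx": 0,"ry": 0,"rz": 0,"gripper": 10},{"tx": 0,"ty": 0,"tz": 0,"rx": 0,"ry": 0,"rz": 0,"gripper": 10},{"tx": 0,"ty": 0,"tz": 0,"rx": 0,"ry": 0,"rz": 0,"gripper": 48},{"tx": 0,"ty": 0,"tz": 0,"rx": 0,"ry": 0,"rz": 0,"gripper": 48},{"tx": 0,"ty": 0,"tz": 0,"rx": 0,"ry": 0,"rz": 0,"gripper": 48},{"tx": 0,"ty": 0,"tz": -0.03,"rx": 0,"ry": 0,"rz": 0,"gripper": 48},{"tx": 0,"ty": 0,"tz": -0.035,"rx": 0,"ry": 0,"rz": 0,"gripper": 48},{"tx": 0,"ty": 0,"tz": -0.02,"rx": 0,"ry": 0,"rz": 0,"gripper": 60},{"tx": -0.0086,"ty": -0.0373,"tz": 0,"rx": 0,"ry": 0,"rz": 0,"gripper": 80}]}}

```text
t: 37.67
tcp_pos: [0.5005, 0.2882, 0.1214]
ee_rot: [0.004, -0.024, 1.0, 0.004]
contact_force: [1.8, -0.1, 0.5]
gripper_width: 0.0701
gripper_force: 0.0
```

Request:
{"api": "jog_arm", "payload": {"targets": [{"tx": -0.0086,"ty": -0.0373,"tz": 0,"rx": 0,"ry": 0,"rz": 0,"gripper": 80},{"tx": -0.0086,"ty": -0.0373,"tz": 0,"rx": 0,"ry": 0,"rz": 0,"gripper": 80},{"tx": -0.0086,"ty": -0.0373,"tz": 0,"rx": 0,"ry": 0,"rz": 0,"gripper": 80},{"tx": -0.0086,"ty": -0.0373,"tz": 0,"rx": 0,"ry": 0,"rz": 0,"gripper": 80},{"tx": -0.0086,"ty": -0.0373,"tz": 0,"rx": 0,"ry": 0,"rz": 0,"gripper": 80},{"tx": -0.0086,"ty": -0.0373,"tz": 0,"rx": 0,"ry": 0,"rz": 0,"gripper": 80},{"tx": -0.0086,"ty": -0.0373,"tz": 0,"rx": 0,"ry": 0,"rz": 0,"gripper": 80},{"tx": -0.0086,"ty": -0.0373,"tz": 0,"rx": 0,"ry": 0,"rz": 0,"gripper": 80},{"tx": -0.0086,"ty": -0.0373,"tz": 0,"rx": 0,"ry": 0,"rz": 0,"gripper": 80},{"tx": 0,"ty": 0,"tz": 0,"rx": 0,"ry": 0,"rz": 0,"gripper": 80}]}}

```text
t: 38.5
tcp_pos: [0.5907, -0.0574, 0.1162]
ee_rot: [0.001, -0.017, 1.0, -0.002]
contact_force: [0.3, 0.3, 0.5]
gripper_width: 0.0799
gripper_force: 0.0
```

Request:
{"api": "jog_arm", "payload": {"targets": [{"tx": 0,"ty": 0,"tz": 0,"rx": 0,"ry": 0,"rz": 0,"gripper": 80},{"tx": 0,"ty": 0,"tz": 0,"rx": 0,"ry": 0,"rz": 0,"gripper": 80},{"tx": 0,"ty": 0,"tz": 0,"rx": 0,"ry": 0,"rz": 0,"gripper": 80},{"tx": 0,"ty": 0,"tz": 0,"rx": 0,"ry": 0,"rz": 0,"gripper": 80},{"tx": 0,"ty": 0,"tz": 0,"rx": 0,"ry": 0,"rz": 0,"gripper": 80},{"tx": 0,"ty": 0,"tz": 0,"rx": 0,"ry": 0,"rz": 0,"gripper": 80},{"tx": 0,"ty": 0,"tz": 0,"rx": 0,"ry": 0,"rz": 0,"gripper": 80},{"tx": 0,"ty": 0,"tz": 0,"rx": 0,"ry": 0,"rz": 0,"gripper": 80},{"tx": 0,"ty": 0,"tz": 0,"rx": 0,"ry": 0,"rz": 0,"gripper": 80},{"tx": 0,"ty": 0,"tz": 0,"rx": 0,"ry": 0,"rz": 0,"gripper": 80}]}}

```text
t: 39.33
tcp_pos: [0.5886, -0.0507, 0.1162]
ee_rot: [-0.001, -0.021, 1.0, -0.0]
contact_force: [-0.1, -0.2, -0.6]
gripper_width: 0.0803
gripper_force: 0.0
```

```bash
python3 - <<'E'
from station import *
from h import *
s=get_state();m=camera_model("wrist");p,d=read_camera("wrist");X=cloud(d,m);z=X[...,2]
k=big((z>.019)&(z<.045)&(p.max(-1)<70)&(np.hypot(X[...,0]-.59,X[...,1]+.05)<.06));P=X[k];c=rect(P)[0]/1000;print("ink",rect(P))
print(s["tcp_pos"].round(4),delta(s,[.59,-.0502,.0153],down(182.4)))
p,d=read_camera("top");X=cloud(d,camera_model("top"));z=X[...,2]
k=(p.min(-1)>90)&(z>.02)&(z<.07)&(abs(X[...,1]-.32)<.05)&(abs(X[...,0]-.48)<.06)
print("rest in a",k.sum(),rect(inframe(X[k]-[.4748,.3186,0],-2.4)),X[k][:,2].max())
E
```

```text
ink (array([590.5, -49.8], dtype=float32), [60.0, 75.5], -86.71)
[ 0.5886 -0.0507  0.1162] (array([ -1.5,   0.4, 100.9]), array([ 0.    , -0.0007, -0.0004]))
rest in a 75 (array([14.1, -1.6], dtype=float32), [19.1, 70.0], 89.3) 0.06284195513818133
```

Request:
{"api": "jog_arm", "payload": {"targets": [{"tx": -0.0015,"ty": 0,"tz": 0.03,"rx": 0,"ry": 0,"rz": 0,"gripper": 80},{"tx": 0,"ty": 0,"tz": 0.03,"rx": 0,"ry": 0,"rz": 0,"gripper": 80},{"tx": 0,"ty": 0,"tz": 0.025,"rx": 0,"ry": 0,"rz": 0,"gripper": 80},{"tx": 0,"ty": 0,"tz": 0.012,"rx": 0,"ry": 0,"rz": 0,"gripper": 80},{"tx": 0,"ty": 0,"tz": 0.004,"rx": 0,"ry": 0,"rz": 0,"gripper": 80},{"tx": 0,"ty": 0,"tz": 0,"rx": 0,"ry": 0,"rz": 0,"gripper": 80},{"tx": 0,"ty": 0,"tz": 0,"rx": 0,"ry": 0,"rz": 0,"gripper": 50},{"tx": 0,"ty": 0,"tz": 0,"rx": 0,"ry": 0,"rz": 0,"gripper": 50},{"tx": 0,"ty": 0,"tz": 0,"rx": 0,"ry": 0,"rz": 0,"gripper": 50},{"tx": 0,"ty": 0,"tz": 0,"rx": 0,"ry": 0,"rz": 0,"gripper": 50}]}}

```text
t: 40.27
tcp_pos: [0.5915, -0.0508, 0.0169]
ee_rot: [0.001, -0.021, 1.0, -0.0]
contact_force: [0.2, -0.5, 4.7]
gripper_width: 0.0587
gripper_force: 67.5
```

Request:
{"api": "jog_arm", "payload": {"targets": [{"tx": 0,"ty": 0,"tz": -0.02,"rx": 0,"ry": 0,"rz": 0,"gripper": 50},{"tx": 0,"ty": 0,"tz": -0.03,"rx": 0,"ry": 0,"rz": 0,"gripper": 50},{"tx": 0.011,"ty": 0.036,"tz": -0.015,"rx": 0,"ry": 0,"rz": 0,"gripper": 50},{"tx": 0.011,"ty": 0.036,"tz": -0.01,"rx": 0,"ry": 0,"rz": 0,"gripper": 50},{"tx": 0.011,"ty": 0.036,"tz": 0,"rx": 0,"ry": 0,"rz": 0,"gripper": 50},{"tx": 0.011,"ty": 0.036,"tz": 0,"rx": 0,"ry": 0,"rz": 0,"gripper": 50},{"tx": 0.011,"ty": 0.036,"tz": 0,"rx": 0,"ry": 0,"rz": 0,"gripper": 50},{"tx": 0.011,"ty": 0.036,"tz": 0,"rx": 0,"ry": 0,"rz": 0,"gripper": 50},{"tx": 0.011,"ty": 0.036,"tz": 0,"rx": 0,"ry": 0,"rz": 0,"gripper": 50},{"tx": 0.011,"ty": 0.036,"tz": 0,"rx": 0,"ry": 0,"rz": 0,"gripper": 50}]}}

```text
t: 41.1
tcp_pos: [0.4892, 0.2347, 0.0904]
ee_rot: [-0.001, -0.02, 1.0, -0.0]
contact_force: [0.9, 0.4, -3.4]
gripper_width: 0.059
gripper_force: 66.7
```

Request:
{"api": "jog_arm", "payload": {"targets": [{"tx": 0,"ty": 0,"tz": 0.015,"rx": 0,"ry": 0,"rz": 0,"gripper": 50},{"tx": 0,"ty": 0,"tz": 0.025,"rx": 0,"ry": 0,"rz": 0,"gripper": 50},{"tx": 0,"ty": 0,"tz": 0.015,"rx": 0,"ry": 0,"rz": 0,"gripper": 50},{"tx": 0,"ty": 0,"tz": 0.008,"rx": 0,"ry": 0,"rz": 0,"gripper": 50},{"tx": 0,"ty": 0,"tz": 0,"rx": 0,"ry": 0,"rz": 0,"gripper": 50},{"tx": 0,"ty": 0,"tz": 0,"rx": 0,"ry": 0,"rz": 0,"gripper": 50},{"tx": 0,"ty": 0,"tz": 0,"rx": 0,"ry": 0,"rz": 0,"gripper": 50},{"tx": 0,"ty": 0,"tz": 0,"rx": 0,"ry": 0,"rz": 0,"gripper": 50},{"tx": 0,"ty": 0,"tz": 0,"rx": 0,"ry": 0,"rz": 0,"gripper": 50},{"tx": 0,"ty": 0,"tz": 0,"rx": 0,"ry": 0,"rz": 0,"gripper": 50}]}}

```text
t: 41.93
tcp_pos: [0.4909, 0.2335, 0.0281]
ee_rot: [0.0, -0.02, 1.0, 0.0]
contact_force: [-0.6, 0.0, -3.4]
gripper_width: 0.0589
gripper_force: 66.6
```

Request:
{"api": "jog_arm", "payload": {"targets": [{"tx": 0,"ty": 0,"tz": 0.004,"rx": 0,"ry": 0,"rz": 0,"gripper": 50},{"tx": 0,"ty": 0,"tz": 0.003,"rx": 0,"ry": 0,"rz": 0,"gripper": 50},{"tx": 0,"ty": 0,"tz": 0,"rx": 0,"ry": 0,"rz": 0,"gripper": 50},{"tx": 0,"ty": 0,"tz": 0,"rx": 0,"ry": 0,"rz": 0,"gripper": 76},{"tx": 0,"ty": 0,"tz": 0,"rx": 0,"ry": 0,"rz": 0,"gripper": 76},{"tx": 0,"ty": 0,"tz": 0,"rx": 0,"ry": 0,"rz": 0,"gripper": 76},{"tx": 0,"ty": 0,"tz": -0.025,"rx": 0,"ry": 0,"rz": 0,"gripper": 76},{"tx": 0,"ty": 0,"tz": -0.035,"rx": 0,"ry": 0,"rz": 0,"gripper": 76},{"tx": 0,"ty": 0,"tz": -0.035,"rx": 0,"ry": 0,"rz": 0,"gripper": 76},{"tx": 0,"ty": 0,"tz": -0.035,"rx": 0,"ry": 0,"rz": 0,"gripper": 76}]}}

```text
t: 42.77
tcp_pos: [0.4899, 0.2332, 0.1514]
ee_rot: [-0.001, -0.021, 1.0, -0.0]
contact_force: [1.2, 0.1, -0.1]
gripper_width: 0.076
gripper_force: 0.0
```

Request:
{"api": "jog_arm", "payload": {"targets": [{"tx": 0,"ty": -0.035,"tz": -0.02,"rx": 0,"ry": 0,"rz": 0,"gripper": 76},{"tx": 0,"ty": -0.035,"tz": -0.02,"rx": 0,"ry": 0,"rz": 0,"gripper": 76},{"tx": 0,"ty": -0.035,"tz": -0.02,"rx": 0,"ry": 0,"rz": 0,"gripper": 76},{"tx": 0,"ty": -0.035,"tz": -0.02,"rx": 0,"ry": 0,"rz": 0,"gripper": 76},{"tx": 0,"ty": -0.035,"tz": 0,"rx": 0,"ry": 0,"rz": 0,"gripper": 76},{"tx": 0,"ty": -0.035,"tz": 0,"rx": 0,"ry": 0,"rz": 0,"gripper": 76},{"tx": 0,"ty": 0,"tz": 0,"rx": 0,"ry": 0,"rz": 0,"gripper": 76},{"tx": 0,"ty": 0,"tz": 0,"rx": 0,"ry": 0,"rz": 0,"gripper": 76},{"tx": 0,"ty": 0,"tz": 0,"rx": 0,"ry": 0,"rz": 0,"gripper": 76},{"tx": 0,"ty": 0,"tz": 0,"rx": 0,"ry": 0,"rz": 0,"gripper": 76}]}}

```text
t: 43.6
tcp_pos: [0.499, 0.0245, 0.23]
ee_rot: [-0.001, -0.021, 1.0, 0.0]
contact_force: [0.3, -0.7, -0.2]
gripper_width: 0.0764
gripper_force: 0.0
```

```bash
python3 brd.py; python3 - <<'E'
from station import *
from h import *
p,d=read_camera("scene");cv2.imwrite("pics/s3.png",cv2.resize(p[80:260,100:420],(800,450))[:,:,::-1])
p,d=read_camera("top");X=cloud(d,camera_model("top"));h=cv2.cvtColor(p,cv2.COLOR_RGB2HSV);z=X[...,2];L=inframe((X-[.4748,.3186,0]).reshape(-1,3),-2.4).reshape(X.shape)
o=(abs(L[...,0])<.055)&(abs(L[...,1])<.14)&(z>.02)&(z<.07)
for n,k in(("drop",(abs(h[...,0].astype(int)-106)<14)&(h[...,1]>90)),("ink",(p.max(-1)<70)&(L[...,1]<-.03)),("rest",p.min(-1)>90)):
    P=L[big(o&k)];print(n,len(P),rect(P),P[:,2].max().round(4))
E
```

```text
board lean 30.1 yaw rel -0.1 y [-78.5  76.5] zmax 241.7 face x at z=10.5 59.5
drop 140 (array([10. , 81.1], dtype=float32), [38.0, 38.4], -45.19) 0.0592
ink 471 (array([ 11.4, -86.4], dtype=float32), [63.0, 76.5], -89.59) 0.0385
rest 20 (array([14.1, -1.2], dtype=float32), [10.0, 16.0], -4.14) 0.0592
```

View pics/s3.png

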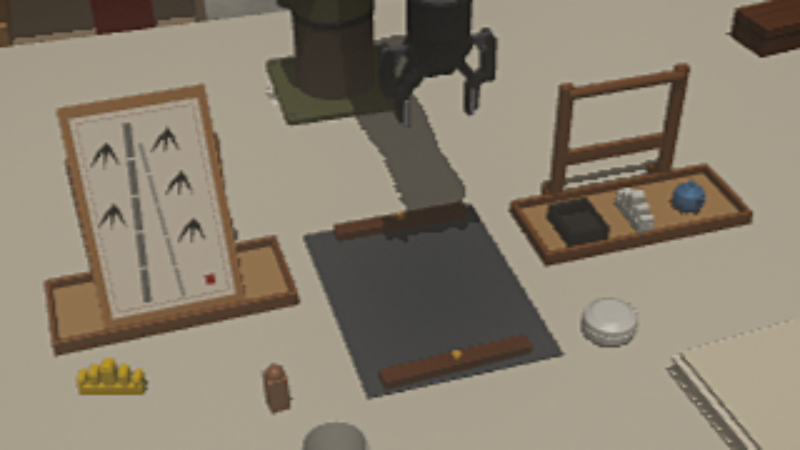

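The board leans in tray_b (~150,210). In tray_a stand the inkstone (578,220, mat end), the rest (635,207, middle) and the dropper (688,197, outer end), all upright. The seal and paste box look untouched, and the arm is clear.

```bash
python3 -c "
from station import *
print(sign_off())"
```

```text
the job is handed in; nothing more can be done
None
```

The trays have traded contents and the job is handed in: the inkstone, brush rest and water dropper stand upright in order in tray_a, the board leans at about 30° midway along tray_b, and in the last picture the seal and paste box look untouched; the hand-in returned no verdict.

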